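# Make up the bedside for the next guest

## Robot

A 6-joint arm with a two-finger parallel gripper is mounted at the origin on the work surface. World frame = base frame: x ahead of the robot, y to its left, z up, the work surface at z = 0. Lengths are in mm, angles in degrees, forces in N, time in s.
With the tool pointing down it reaches from about 300 to 750 mm from the base axis. Payload 8.5 kg.
Tool frame: the origin (TCP) lies midway between the tips of the shut fingers; the grasp point (between the pads) lies grasp_offset behind it (grasp_offset is the distance from the TCP to the grasp point, in mm); z points along the fingers, y is the direction in which the jaws open and shut (so a half turn about z gives the same grasp; the last joint's range is limited). The gripper opens to 88 mm and grips with 3 to 60 N. Pads are 18 mm wide; open, the fingers measure 123 mm over their backs; the gripper's body (75 mm by 187 mm) begins 45 mm behind the grasp point.
Start: joints at [58.596, 21.807, 74.336, -0, 83.858, -12.336], TCP at [179.671, 519.807, 238.748] pointing down, gripper open.
Joint ranges: [-178.18, 178.18], [-50.72, 133.34], [12.68, 142.11], [-81.47, 261.47], [9.98, 163.14], [-165.26, 165.26]. Speed limits (degrees/s): [136.94, 136.94, 180, 180, 180, 180].

## Interface

Orientations are given as [roll, pitch, yaw] about the fixed x, y, z axes, in that order (R = Rz(yaw) Ry(pitch) Rx(roll)).
In Python, from cell import * gives the robot as it stands.
- The arm moves only by the tool carry_out, never from a script. Its argument "deltas" is a list of rows, each an object of numbers: "fingers": the opening, from 0 (shut) to 1 (fully open); "tx", "ty", "tz": the shift along the world's x, y, z scaled (see below); "roll": the turn about the world's z scaled (see below). A call has exactly 8 rows; each row shifts and turns the commanded pose from where the row before left it; what a row does not reach is not made up. The controller multiplies each number of a shift by 50 mm and each number of a turn by 180 degrees. A row lasts 1/8 s, in which the tool goes at most 62.5 mm and 10.7 degrees, less where a joint would pass 70% of its speed; a pose out of reach is approached as far as the arm can. A call with a number of a shift or a turn outside -1 to 1 is refused whole. A call with a gripper value outside its range is refused whole. The fingers move at their own pace and stop on an object; "newtons" is the grip in N (left out, the last holds). Time passes only in rows, so rows that do not move let the fingers close, or fill a call up. It gives the time, the measured TCP pose, the force and the opening at its end, in the units of the state.
- get_state(): the state, without advancing time (a new reading comes with each control period).
- read_camera(name): name is "side" or "top"; returns a dict with "img" (420x560x3 uint8, red, green, blue), "camera_matrix" (3x3 intrinsics, pixels), "extrinsics" (4x4, takes a point from world to camera coordinates). Camera axes: x right, y down, z forward; pixel columns grow to the right and rows downward; lengths in mm; the calibration is good to about 2 mm. A picture is of the moment at which its call begins. There is no depth.
- job_done(): hands the job in, once; it reports no verdict.
The state is a dict: "time_s": time; "joints": joint angles; "dq": joint speeds; "joint_torque": joint torques, N m; "ee_pos": TCP position; "eef_rot": TCP orientation; "wrist_force": force on the tool from outside, world axes, zero at the start; "ft_torque": the same for the moment, N m; "grip_width": finger opening in mm.
Only numpy, scipy, OpenCV 4.12 (cv2) and the standard library are available. Lean on these libraries where they do the work, as an engineer would, in place of code of your own. Each camera call takes 0.05 s, during which the arm holds its last target. There are 200 camera calls.

## Task

Make up this hotel bedside for the next guest: hang the white mug by its handle on the free hook of the mug stand, rebuild the pile of river stones in the middle of the slate tray with every stone that is here lying flat and steady, largest at the bottom and each next one smaller, and turn the sunken dimmer until its pointer stands at the amber night-light dot. Leave the books, the clock and the glass where they are.

Things in the scene. Friction and masses are not known exactly. Their poses are not given: they have to be found in the camera images.
- stone_1: charcoal river stone, size 1 of 5 (1 largest), may be absent; 96 mm long (x), 62 wide (y, grip here), 30 thick (z), 320 g. Origin and balance point at its middle. Underside (-z): flat 61x40 mm, 15 mm below, centred at x,y (-4,+2) mm. Top (+z, up at the start): flat 54x35 mm, 15 mm above, centred at (+8,-4), sloping a little: its normal leans (+0.10,+0.05) rad along x,y. Either may face down
- stone_2: sand-brown river stone, size 2 of 5 (1 largest), may be absent; 86 mm long (x), 56 wide (y, grip here), 26 thick (z), 220 g. Origin and balance point at its middle. Underside (-z): flat 55x36 mm, 13 mm below, centred at x,y (+4,-2) mm. Top (+z, up at the start): flat 48x31 mm, 13 mm above, centred at (-7,+4), sloping a little: its normal leans (-0.09,+0.07) rad along x,y. Either may face down
- stone_3: mid-grey river stone, size 3 of 5 (1 largest), may be absent; 76 mm long (x), 50 wide (y, grip here), 24 thick (z), 160 g. Origin and balance point at its middle. Underside (-z): flat 49x32 mm, 12 mm below, centred at x,y (-4,-2) mm. Top (+z, up at the start): flat 43x28 mm, 12 mm above, centred at (+6,+3), sloping a little: its normal leans (+0.07,+0.10) rad along x,y. Either may face down
- stone_4: pale cream river stone, size 4 of 5 (1 largest), may be absent; 67 mm long (x), 44 wide (y, grip here), 22 thick (z), 110 g. Origin and balance point at its middle. Underside (-z): flat 43x28 mm, 11 mm below, centred at x,y (+3,+2) mm. Top (+z, up at the start): flat 38x25 mm, 11 mm above, centred at (-5,-3), sloping a little: its normal leans (-0.12,-0.04) rad along x,y. Either may face down
- stone_5: reddish-brown river stone, size 5 of 5 (1 largest), may be absent; 58 mm long (x), 38 wide (y, grip here), 20 thick (z), 75 g. Origin and balance point at its middle. Underside (-z): flat 37x24 mm, 10 mm below, centred at x,y (-2,+1) mm. Top (+z, up at the start): flat 32x21 mm, 10 mm above, centred at (+3,+1), sloping a little: its normal leans (+0.08,-0.06) rad along x,y. Either may face down
- slate_top (a point): centre of the top of a round dark slate tray, 160 mm across and 10 mm thick, fixed; z up
- mug: white stoneware mug, 66 mm outside diameter, 88 mm high, wall 4 mm, about 240 g; origin under its centre, z up, handle towards its +y; it starts standing on the slate tray
- mug_handle (a point): middle of the opening of the mug's handle, 47 mm from the mug's axis and 48 mm above its foot; the opening is 29 mm wide (radially) and 43 mm high; the handle's bar is 9 mm thick. Hung up, the mug swings down until its axis leans about 55 degrees, its handle uppermost
- mug_stand: fixed mug stand: wooden foot 124 mm across, steel post 16 mm thick on its axis with a wooden ball on top (210 mm high in all), origin under its centre; a free hook along its -x and a second hook along its +y on which a blue mug already hangs
- hook_seat (a point): point on the axis of the free hook's straight arm, 55 mm out from the post, 175 mm above the table; axes as the stand's: the arm is a level rod 8 mm thick along x, running 90 mm out from the post towards -x
- hook_tip (a point): the upturned tip of the free hook, 104 mm out from the post and 18 mm above the arm's axis
- console: fixed wooden bedside light console, 152 x 152 mm, 60 mm high, origin under its centre, with a round well 100 mm across and 46 mm deep in the middle of its top in which the dimmer sits; white ticks and one amber dot round the well
- dimmer (a joint): dimmer knob on the well's axis, angle in rad, growing clockwise seen from above, 0 to 5.8: at 0 its white pointer points along the console's -x, at pi/2 along +y, at pi along +x. It points at the amber night-light dot at 1.20. Friction about 0.04 N m; it stays where it is left
- dimmer_grip (a point): on the dimmer's axis, at the height to grip: the knob is a bar 42 mm long (along its pointer) and 14 mm thick, its top 7 mm above this point, 51 mm above the table here; its bar can be gripped for 20 mm below this point
- night_mark (a point): the amber night-light dot, 14 mm across, on the console's top beside the well
- book_low: lower paperback of a pile of two, 178 x 112 x 30 mm, bystander
- book_high: upper paperback, 172 x 108 x 24 mm, bystander
- clock: small black alarm clock, 45 x 100 x 62 mm, bystander
- tumbler: drinking glass, 68 mm across, 95 mm high, bystander
Things that resemble listed ones, but are neither listed nor needed, are in the scene too. Several things have the shape of the stone_5; the one meant has the colours described above.

How it is judged (in metres and radians):
At the end, for the whole second after the job is handed in: All stones present are one pile within 45 mm of the slate's centre and 40 mm of one another, flat within 17 degrees (either face up), each smaller one higher, at rest; the mug hangs at rest, free hook through its handle; dimmer 1.2 +-0.2 rad; books, clock and glass within 30 mm of their places (horizontal distance between each of stone_1, stone_2, stone_3, stone_4, stone_5 and slate_top below 0.045 m and (angle between stone_1's own z axis and vertical below 0.3 rad or angle between stone_1's own z axis and vertical above 2.84 rad) and linear speed of each of stone_1, stone_2, stone_3, stone_4, stone_5 below 0.02 m/s and (angle between stone_2's own z axis and vertical below 0.3 rad or angle between stone_2's own z axis and vertical above 2.84 rad) and (angle between stone_3's own z axis and vertical below 0.3 rad or angle between stone_3's own z axis and vertical above 2.84 rad) and (angle between stone_4's own z axis and vertical below 0.3 rad or angle between stone_4's own z axis and vertical above 2.84 rad) and (angle between stone_5's own z axis and vertical below 0.3 rad or angle between stone_5's own z axis and vertical above 2.84 rad) and horizontal distance between stone_1 and stone_2 below 0.04 m and ((angle between stone_1's own z axis and vertical below 1 rad and z of stone_2 in the frame of stone_1 above 0.012 m) or (angle between stone_1's own z axis and vertical above 2 rad and z of stone_2 in the frame of stone_1 below -0.012 m)) and horizontal distance between each of stone_1, stone_2 and stone_3 below 0.04 m and ((angle between stone_1's own z axis and vertical below 1 rad and z of stone_3 in the frame of stone_1 above 0.012 m) or (angle between stone_1's own z axis and vertical above 2 rad and z of stone_3 in the frame of stone_1 below -0.012 m)) and horizontal distance between each of stone_1, stone_2, stone_3 and stone_4 below 0.04 m and ((angle between stone_1's own z axis and vertical below 1 rad and z of stone_4 in the frame of stone_1 above 0.012 m) or (angle between stone_1's own z axis and vertical above 2 rad and z of stone_4 in the frame of stone_1 below -0.012 m)) and horizontal distance between each of stone_1, stone_2, stone_3, stone_4 and stone_5 below 0.04 m and ((angle between stone_1's own z axis and vertical below 1 rad and z of stone_5 in the frame of stone_1 above 0.012 m) or (angle between stone_1's own z axis and vertical above 2 rad and z of stone_5 in the frame of stone_1 below -0.012 m)) and ((angle between stone_2's own z axis and vertical below 1 rad and z of stone_3 in the frame of stone_2 above 0.012 m) or (angle between stone_2's own z axis and vertical above 2 rad and z of stone_3 in the frame of stone_2 below -0.012 m)) and ((angle between stone_2's own z axis and vertical below 1 rad and z of stone_4 in the frame of stone_2 above 0.012 m) or (angle between stone_2's own z axis and vertical above 2 rad and z of stone_4 in the frame of stone_2 below -0.012 m)) and ((angle between stone_2's own z axis and vertical below 1 rad and z of stone_5 in the frame of stone_2 above 0.012 m) or (angle between stone_2's own z axis and vertical above 2 rad and z of stone_5 in the frame of stone_2 below -0.012 m)) and ((angle between stone_3's own z axis and vertical below 1 rad and z of stone_4 in the frame of stone_3 above 0.012 m) or (angle between stone_3's own z axis and vertical above 2 rad and z of stone_4 in the frame of stone_3 below -0.012 m)) and ((angle between stone_3's own z axis and vertical below 1 rad and z of stone_5 in the frame of stone_3 above 0.012 m) or (angle between stone_3's own z axis and vertical above 2 rad and z of stone_5 in the frame of stone_3 below -0.012 m)) and ((angle between stone_4's own z axis and vertical below 1 rad and z of stone_5 in the frame of stone_4 above 0.012 m) or (angle between stone_4's own z axis and vertical above 2 rad and z of stone_5 in the frame of stone_4 below -0.012 m)) and x of mug_handle in the frame of hook_seat between -0.045 and 0.045 m and y of mug_handle in the frame of hook_seat between -0.026 and 0.026 m and z of mug_handle in the frame of hook_seat between -0.03 and 0.026 m and contact force between mug and mug_stand above 0.5 N and linear speed of mug below 0.05 m/s and value of joint dimmer between 1 and 1.4 rad and distance of each of book_low, book_high, clock, tumbler from where it was at the start of the episode below 0.03 m); the robot touches nothing.
It fails at once if the book is moved more than 30 mm (distance of book_low from where it was at the start of the episode above 0.03 m).
It fails at once if the book is moved more than 30 mm (distance of book_high from where it was at the start of the episode above 0.03 m).
It fails at once if the clock is moved more than 30 mm (distance of clock from where it was at the start of the episode above 0.03 m).
It fails at once if the glass is moved more than 30 mm (distance of tumbler from where it was at the start of the episode above 0.03 m).
Of stone_1, stone_2, stone_3, stone_4, stone_5 only 4 to 5 are there at a start; the rules pass over those that are not, and their reading is None.
At some moment in a run one of stone_1, stone_2, stone_3, stone_4, stone_5 may be knocked a few centimetres aside while the robot is not near it.
It also fails if it takes over 210 s, if anything falls off the work surface, if the arm or the gripper's body presses on something with over 40 N, if the wrist force passes 120 N, or if a joint passes its speed limit or range.

## Working session

There is one attempt and no reset: what is moved stays moved. The work goes in short steps, Python scripts to look and compute and a tool call to move; the robot and the scene stay as the last step left them, time stands still between calls to the robot, and variables do not carry over. Pictures are saved under pics/ and viewed, about 12 in all and at most 16, crops included, and the job is handed in when it is done.

Besides the shell and the picture viewer there is one more tool, called after ">>>" by a JSON object that holds its "op" and its "data", one argument or row to a line. carry_out: Moves the arm, as the interface text tells. Shifts and turns lie within -1 to 1; 1 stands for 50 mm of shift or 180 degrees of turn. Its arguments: {"type":"object","properties":{"deltas":{"type":"array"},"newtons":{"type":"number"}},"required":["deltas"]}

```bash
ls; mkdir -p pics
python3 - <<'E'
from cell import *
import cv2,numpy as np
print(get_state())
for n in("side","top"):
    c=read_camera(n); cv2.imwrite(f"pics/{n}0.png",c["img"][:,:,::-1]); print(c["camera_matrix"],c["extrinsics"])
E
```

```text
pics
{'time_s': 0.0, 'joints': array([ 5.85974282e+01,  2.18389759e+01,  7.43811741e+01, -1.92221078e-03,
        8.38594537e+01, -1.23345571e+01]), 'dq': array([-0.02563372,  0.0448567 , -0.0897454 , -0.06943589, -0.17744734,
       -0.00981917]), 'joint_torque': array([ 2.14568850e-04, -4.37937140e+01, -2.24556416e+01,  7.13631115e-02,
        3.52608785e-02, -8.36537743e-05]), 'ee_pos': array([179.53513305, 519.58714818, 238.17772673]), 'eef_rot': array([-1.79921826e+02, -1.51381248e-02,  1.60932182e+02]), 'wrist_force': array([ 0.80001541,  0.54655102, -0.45645445]), 'ft_torque': array([ 0.00152301,  0.02952051, -0.0191969 ]), 'grip_width': 88.53472506240573}
[[481.27122054   0.         278.2496604 ]
 [  0.         481.27122054 209.0780656 ]
 [  0.           0.           1.        ]] [[ 9.42181563e-01 -3.35098987e-01  1.60321217e-03 -5.19888445e+02]
 [-2.27537708e-01 -6.43254345e-01 -7.31061173e-01  2.77433660e+02]
 [ 2.46009132e-01  6.88427568e-01 -6.82310040e-01  1.22640978e+03]
 [ 0.00000000e+00  0.00000000e+00  0.00000000e+00  1.00000000e+00]]
[[410.59029885   0.         286.81699789]
 [  0.         410.59029885 210.35921077]
 [  0.           0.           1.        ]] [[-1.85246584e-02 -9.99820274e-01 -4.03205887e-03  5.90996018e+01]
 [-9.89049467e-01  1.89153643e-02 -1.46367215e-01  5.86937539e+02]
 [ 1.46417176e-01  1.27650303e-03 -9.89222109e-01  1.42496932e+03]
 [ 0.00000000e+00  0.00000000e+00  0.00000000e+00  1.00000000e+00]]
```

View pics/top0.png

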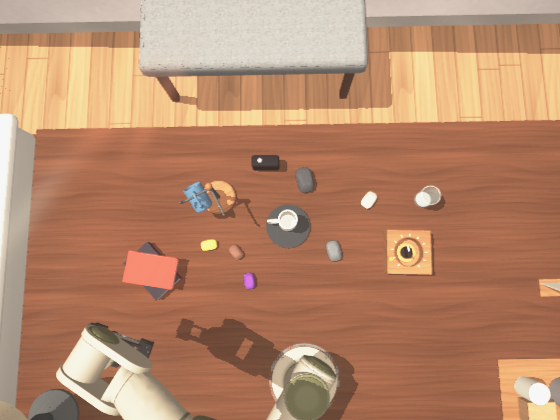

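View pics/side0.png

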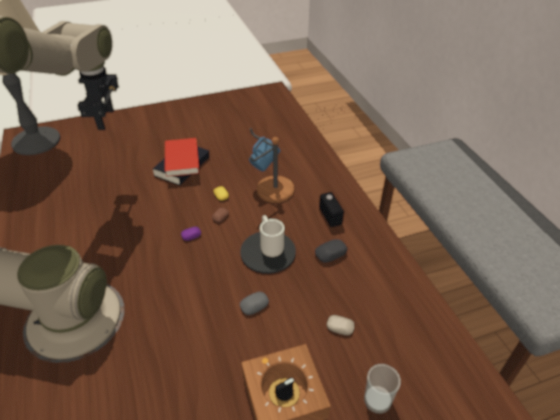

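Top view: charcoal stone (305,180), mid-grey (334,251), cream (369,200), reddish (236,252). The look-alikes are yellow (209,245) and purple (250,281). The mug is at (288,221), stand (220,197), console (409,252). I see no sand-brown stone so far, so I'll check with a close crop and measure.

```bash
cat > h.py <<'E'
from cell import *
import cv2,numpy as np
def ray(c,u,v):
    E=c["extrinsics"];R=E[:3,:3];o=-R.T@E[:3,3]
    return o,R.T@np.linalg.inv(c["camera_matrix"])@np.array([u,v,1.])
def onz(c,u,v,z):
    o,d=ray(c,u,v);return o+d*(z-o[2])/d[2]
def pix(c,p):
    q=c["camera_matrix"]@(c["extrinsics"]@np.append(p,1.))[:3];return q[:2]/q[2]
def tri(c1,p1,c2,p2):
    P=[c["camera_matrix"]@c["extrinsics"][:3] for c in(c1,c2)]
    X=cv2.triangulatePoints(P[0],P[1],np.array(p1,float).reshape(2,1),np.array(p2,float).reshape(2,1))
    return (X[:3]/X[3]).ravel()
def crop(c,u0,v0,w,h,k,name):
    cv2.imwrite(name,cv2.resize(c["img"][v0:v0+h,u0:u0+w,::-1],None,fx=k,fy=k,interpolation=cv2.INTER_CUBIC))
def blob(c,u,v,r,z,thr=40):
    """stone contour: pixels unlike the wood, near (u,v) -> world center, yaw of long axis, sizes"""
    im=c["img"].astype(float);sub=im[v-r:v+r,u-r:u+r]
    ref=np.median(im[v-3:v+4,u-3:u+4].reshape(-1,3),0)
    m=(np.abs(sub-ref).sum(2)<thr).astype(np.uint8)
    n,l=cv2.connectedComponents(m);m=(l==l[r,r]).astype(np.uint8)
    cs,_=cv2.findContours(m,cv2.RETR_EXTERNAL,cv2.CHAIN_APPROX_NONE)
    k=max(cs,key=cv2.contourArea).reshape(-1,2)+[u-r,v-r]
    w=np.array([onz(c,a,b,z)[:2] for a,b in k],np.float32)
    (x,y),(a,b),t=cv2.minAreaRect(w)
    if b>a:t+=90;a,b=b,a
    return np.round([x,y,t,a,b],1)
E
python3 - <<'E'
from h import *
c=read_camera("top")
crop(c,170,140,280,160,2.85,"pics/t1.png")
for n,u,v,z in(("1",305,180,12),("3",334,251,10),("4",369,200,9),("5",236,252,8)):
    for t in(60,90,120): print(n,t,blob(c,u,v,18,z,t))
s=read_camera("side"); crop(s,200,110,220,110,3.6,"pics/s1.png"); crop(s,220,200,200,220,2.7,"pics/s2.png")
print(onz(c,288.5,226,10))
E
```

```text
1 60 [709.4 -15.5  12.5  86.9  55.7]
1 90 [708.7 -15.4   2.7  92.2  61. ]
1 120 [706.9 -19.7 178.9 132.2 130.1]
3 60 [ 448.2 -113.6   16.7   56.6   34.3]
3 90 [ 446.6 -114.1   16.7   62.4   36.6]
3 120 [ 445.5 -114.4   16.5   66.9   38.9]
4 60 [ 627.7 -250.8  144.2   59.4   38.3]
4 90 [ 627.8 -251.4  144.4   60.4   39.4]
4 120 [ 628.7 -252.   144.4   62.5   39.4]
5 60 [448.5 241.6  44.4  41.2  25.3]
5 90 [447.5 238.9  44.4  46.3  32.9]
5 120 [439.8 232.7  90.3 118.8  61.3]
[535.25650386  43.02973038  10.        ]
```

View pics/t1.png

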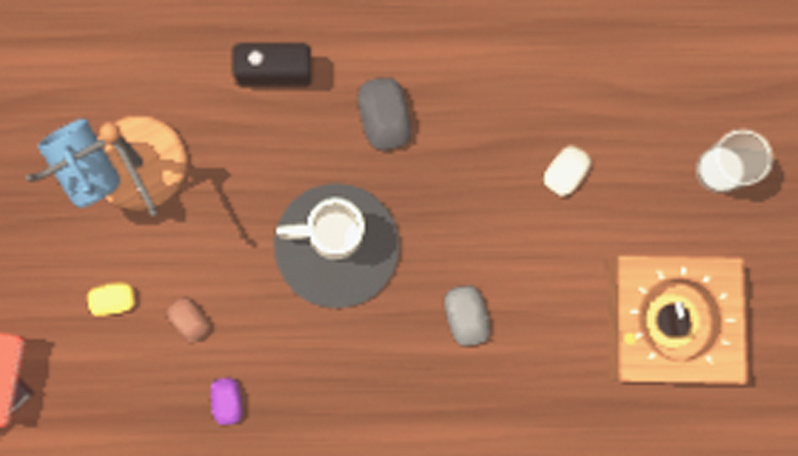

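View pics/s1.png

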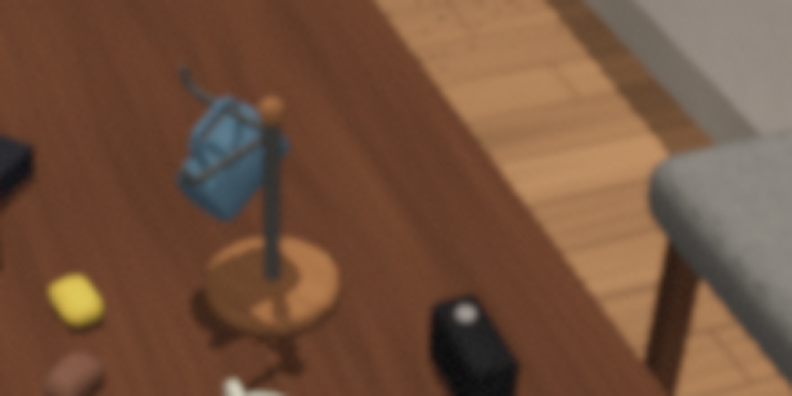

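View pics/s2.png

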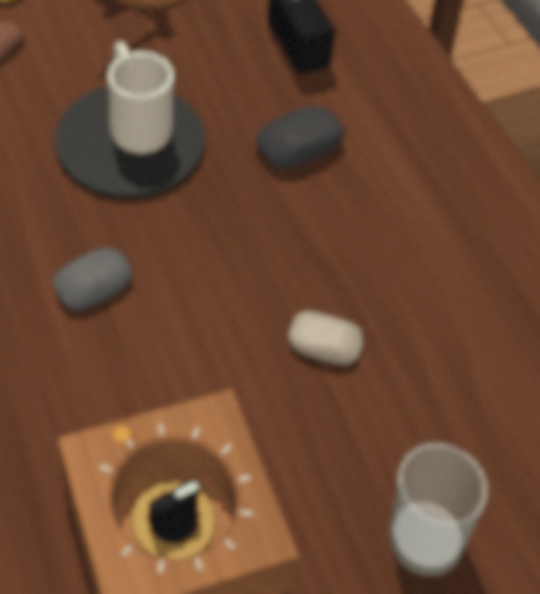

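The crops show that stone_2 is absent, leaving charcoal, grey, cream and reddish. The free hook's tip is at top (223,214) and side (251,158), and the ball is at top (208.6,186) and side (275,141). The mug rim is at top (288,220), and the dimmer pointer aims up and slightly right in the top view. Next I'll turn these into positions and do the mug first.

Run:
```python
from h import *
import cell
print([x for x in dir(cell) if not x.startswith('__')], getattr(cell,'grasp_offset',None))
c=read_camera("top");s=read_camera("side")
P=lambda a,b:(170+a/2.85,140+b/2.85)
f=lambda p:np.round(p,1)
print("tray",f(onz(c,*P(337,246),10)))
# mug rim: white mask
im=c["img"].astype(int);m=((im.min(2)>150)).astype(np.uint8);m[:,:265]=0;m[:,312:]=0;m[:200]=0;m[245:]=0
k=max(cv2.findContours(m,0,1)[0],key=cv2.contourArea);print("mug mask",cv2.boundingRect(k))
print("mug rim",f(onz(c,*P(337,228),98)),f(tri(c,P(337,228),s,(272.6,228.5))))
print("handle",f(onz(c,*P(277,233),65)))
print("ball",f(onz(c,*P(110,132),202)),f(tri(c,P(110,132),s,(275.3,140.6))))
print("tip",f(onz(c,*P(152,212),195)),f(tri(c,P(152,212),s,(250.8,157.8))))
print("foot",f(onz(c,*P(145,163),15)))
pc=np.array([onz(c,*P(*q),60) for q in((618,257),(743,257),(747,383),(620,382))]);print("console",f(pc),f(pc.mean(0)))
print("dot",f(onz(c,*P(630,339),60)))
print("ptr tip",f(onz(c,*P(681,310),58)))
o=pc.mean(0);o[2]=58;print("axis pix",f(pix(c,o)),f(pix(s,o)))
crop(c,385,228,50,50,8,"pics/k.png");crop(s,240,345,90,75,4.4,"pics/k2.png")
A=cv2.imread("pics/k.png");B=cv2.imread("pics/k2.png")
# stones big
T=[cv2.resize(c["img"][v-17:v+17,u-17:u+17,::-1],(260,260),interpolation=cv2.INTER_CUBIC) for u,v in((305,180),(334,251),(369,200))]
H=np.full((600,800,3),0,np.uint8);H[:260,:780]=np.hstack(T);H[260:260+330,400:796]=B[:330];H[260:600,:340]=A[30:370,30:370]
cv2.imwrite("pics/m1.png",H)
```

```text
['MotionError', 'get_state', 'grasp_offset', 'job_done', 'read_camera'] 18.700000000000003
tray [534.1  44.   10. ]
mug mask (267, 209, 31, 22)
mug rim [546.3  43.7  98. ] [548.7  43.2  97.1]
handle [545.6 117.6  65. ]
ball [647.4 297.9 202. ] [648.2 298.6 198.4]
tip [556.4 251.2 195. ] [556.4 252.1 189.7]
foot [645.5 288.8  15. ]
console [[ 508.5 -301.3   60. ]
 [ 505.6 -454.9   60. ]
 [ 352.6 -449.    60. ]
 [ 356.6 -295.5   60. ]] [ 430.9 -375.2   60. ]
dot [ 408.1 -310.5   60. ]
ptr tip [ 442.2 -375.3   58. ]
axis pix [409.1 252. ] [283.8 385.1]
```

View pics/m1.png

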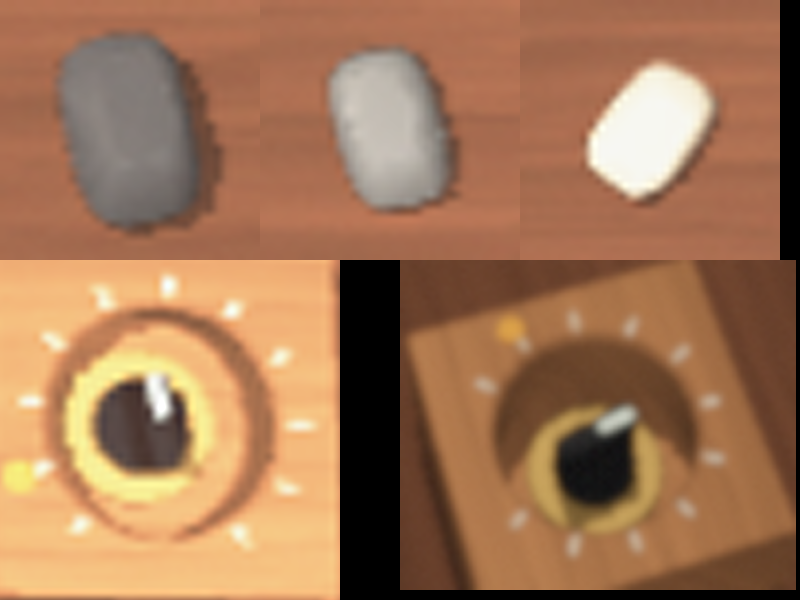

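Pointer direction is about 16° in world, so the dimmer sits at about 2.8 rad, and the target bar yaw is 109.6°. Stand yaw is about 27° with the post at (648,298), and the mug axis is at (547,43.5) with its handle towards +y. Now moving above the mug.

>>> {"op": "carry_out", "data": {
  "deltas": [
    {"fingers": 1, "tx": 0.525, "ty": -0.68, "roll": -0.0493},
    {"fingers": 1, "tx": 0.525, "ty": -0.68, "roll": -0.0493},
    {"fingers": 1, "tx": 0.525, "ty": -0.68, "roll": -0.0493},
    {"fingers": 1, "tx": 0.525, "ty": -0.68, "roll": -0.0493},
    {"fingers": 1, "tx": 0.525, "ty": -0.68, "roll": -0.0493},
    {"fingers": 1, "tx": 0.525, "ty": -0.68, "roll": -0.0493},
    {"fingers": 1, "tx": 0.525, "ty": -0.68, "roll": -0.0493},
    {"fingers": 1, "tx": 0.525, "ty": -0.68, "roll": -0.0493}
  ]
}}

```text
schema error: expected keys fingers, tx, ty, tz, roll
```

>>> {"op": "carry_out", "data": {
  "deltas": [
    {"fingers": 1, "tx": 0.525, "ty": -0.68},
    {"fingers": 1, "tx": 0.525, "ty": -0.68},
    {"fingers": 1, "tx": 0.525, "ty": -0.68},
    {"fingers": 1, "tx": 0.525, "ty": -0.68},
    {"fingers": 1, "tx": 0.525, "ty": -0.68},
    {"fingers": 1, "tx": 0.525, "ty": -0.68},
    {"fingers": 1, "tz": -0.7},
    {"fingers": 1, "tz": -0.7}
  ]
}}

```text
schema error: expected keys fingers, tx, ty, tz, roll
```

>>> {"op": "carry_out", "data": {
  "deltas": [
    {"fingers": 1},
    {"fingers": 1},
    {"fingers": 1},
    {"fingers": 1},
    {"fingers": 1},
    {"fingers": 1},
    {"fingers": 1},
    {"fingers": 1}
  ]
}}

```text
schema error: expected keys fingers, tx, ty, tz, roll
```

Run:
```python
from h import *
c=read_camera("top");s=read_camera("side")
H=np.zeros((560,800,3),np.uint8)
cv2.imwrite("pics/m2.png",cv2.resize(s["img"][150:280,190:360,::-1],None,fx=4.4,fy=4.4,interpolation=cv2.INTER_CUBIC))
print(get_state()["ee_pos"],pix(s,np.array([547,43.5,98])))
# stone 1 & 3 gray maps, rectified to long-axis-up, contrast stretched
print(blob(c,305,180,18,12,70),blob(c,334,251,18,10,120))
for n,(u,v,t,L) in {"1":(305,180,10,96),"3":(334,251,16,76)}.items():
    x,y=(708.7,-15.4) if n=="1" else (445.8,-114.3)
    a=np.deg2rad(t);g=[]
    for ly in range(24,-25,-8):
        r=[]
        for lx in range(-40,41,8):
            q=pix(c,np.array([x+lx*np.cos(a)-ly*np.sin(a),y+lx*np.sin(a)+ly*np.cos(a),15 if n=="1" else 12]))
            r.append(int(cv2.getRectSubPix(cv2.cvtColor(c["img"],cv2.COLOR_RGB2GRAY),(1,1),(float(q[0]),float(q[1])))[0,0]))
        g.append(r)
    print(n);print(np.array(g))
```

```text
[179.67118647 519.78339302 238.66230923] [271.36718904 228.46801733]
[709.6 -15.9  12.5  88.9  56.6] [ 444.9 -114.    12.2   67.8   40.4]
1
[[118 112 111 115 113 114 117 120 122 116 122]
 [112 119 119 126 125 128 131 132 127 123 121]
 [111 120 129 133 135 133 133 133 130 124 119]
 [109 118 125 129 128 127 126 126 125 124 118]
 [106 116 123 127 127 127 126 126 125 126 115]
 [105 112 126 128 125 125 124 125 125 123 112]
 [ 87  99 108 114 120 123 118 120 115 107 115]]
3
[[134 131 129 131 121 126 121 124 126 124 122]
 [132 150 166 174 176 180 182 176 165 126 122]
 [107 159 177 191 194 193 194 196 190 160 120]
 [119 156 175 191 192 190 190 190 187 160 121]
 [106 152 170 188 190 188 188 186 180 149 124]
 [102 133 147 157 161 176 175 165 161 125 126]
 [112  94  95 112 116 121 126 123 110 123 127]]
```

View pics/m2.png

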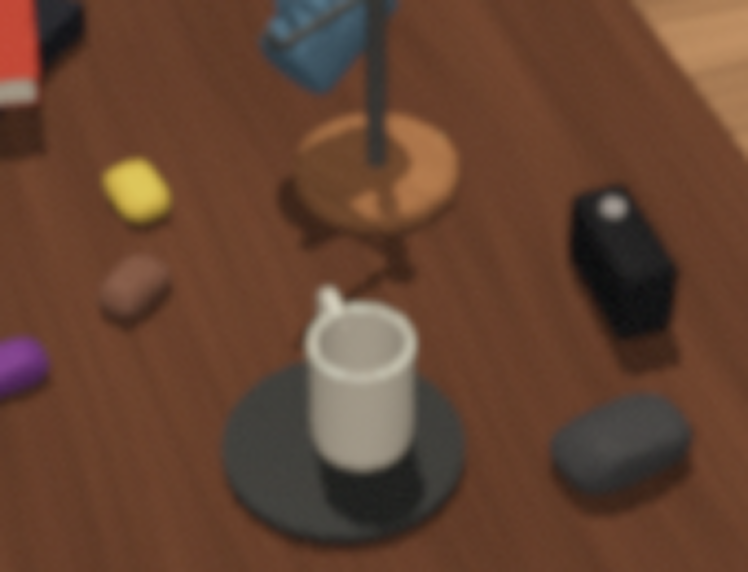

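The schema needs every key in each row, so I'm resending. The side crop shows the mug upright on the tray with its handle away from the camera, and the reddish stone at crop (135,290).

>>> {"op": "carry_out", "data": {
  "deltas": [
    {"fingers": 1, "tx": 0.525, "ty": -0.68, "tz": 0, "roll": -0.0493},
    {"fingers": 1, "tx": 0.525, "ty": -0.68, "tz": 0, "roll": -0.0493},
    {"fingers": 1, "tx": 0.525, "ty": -0.68, "tz": 0, "roll": -0.0493},
    {"fingers": 1, "tx": 0.525, "ty": -0.68, "tz": 0, "roll": -0.0493},
    {"fingers": 1, "tx": 0.525, "ty": -0.68, "tz": 0, "roll": -0.0493},
    {"fingers": 1, "tx": 0.525, "ty": -0.68, "tz": 0, "roll": -0.0493},
    {"fingers": 1, "tx": 0.525, "ty": -0.68, "tz": 0, "roll": -0.0493},
    {"fingers": 1, "tx": 0.525, "ty": -0.68, "tz": 0, "roll": -0.0493}
  ]
}}

```text
time_s: 1.4
ee_pos: [390.4, 246.6, 238.9]
eef_rot: [180.0, -0.0, 89.6]
wrist_force: [-0.4, 0.6, -0.5]
grip_width: 88.3
```

>>> {"op": "carry_out", "data": {
  "deltas": [
    {"fingers": 1, "tx": 0.525, "ty": -0.68, "tz": 0, "roll": 0},
    {"fingers": 1, "tx": 0.525, "ty": -0.68, "tz": 0, "roll": 0},
    {"fingers": 1, "tx": 0.525, "ty": -0.68, "tz": 0, "roll": 0},
    {"fingers": 1, "tx": 0.525, "ty": -0.68, "tz": 0, "roll": 0},
    {"fingers": 1, "tx": 0.525, "ty": -0.68, "tz": 0, "roll": 0},
    {"fingers": 1, "tx": 0.525, "ty": -0.68, "tz": 0, "roll": 0},
    {"fingers": 1, "tx": 0, "ty": 0, "tz": -0.7, "roll": 0},
    {"fingers": 1, "tx": 0, "ty": 0, "tz": -0.7, "roll": 0}
  ]
}}

```text
time_s: 2.4
ee_pos: [547.4, 43.2, 167.8]
eef_rot: [180.0, 0.0, 89.9]
wrist_force: [0.8, 1.0, -0.1]
grip_width: 88.0
```

Run:
```python
from h import *
s=read_camera("side");st=get_state();print(st["time_s"],st["ee_pos"],st["eef_rot"],st["joints"])
cv2.imwrite("pics/m3.png",cv2.resize(s["img"][150:280,190:360,::-1],None,fx=4.4,fy=4.4,interpolation=cv2.INTER_CUBIC))
```

```text
2.45 [545.31749159  43.69523187 163.35401943] [-1.79580474e+02 -5.79444429e-02  8.99004426e+01] [-7.82203867e+00  2.54838335e+01  8.16023728e+01  1.08976469e-03
  7.33373015e+01 -7.72300973e+00]
```

View pics/m3.png

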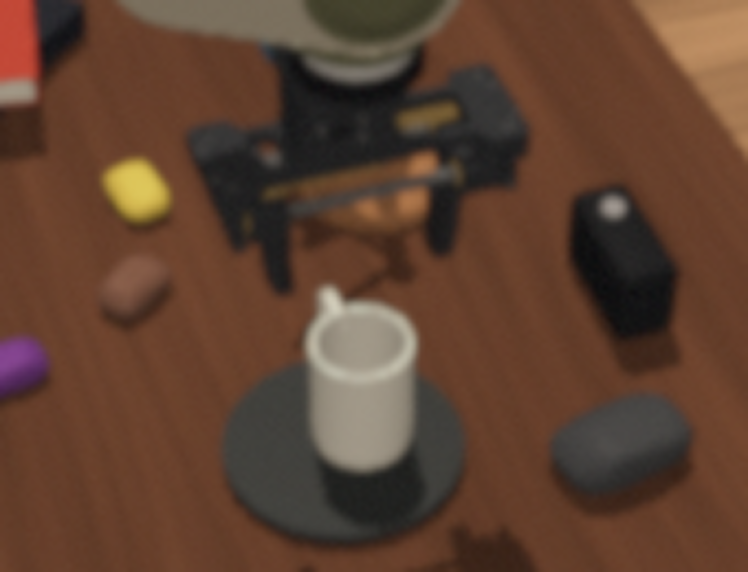

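The fingers straddle the mug axis, so I'm going down and gripping.

>>> {"op": "carry_out", "data": {
  "deltas": [
    {"fingers": 1, "tx": 0, "ty": 0, "tz": -0.464, "roll": 0},
    {"fingers": 1, "tx": 0, "ty": 0, "tz": -0.464, "roll": 0},
    {"fingers": 1, "tx": 0, "ty": 0, "tz": -0.464, "roll": 0},
    {"fingers": 1, "tx": 0, "ty": 0, "tz": -0.464, "roll": 0},
    {"fingers": 1, "tx": 0, "ty": 0, "tz": -0.464, "roll": 0},
    {"fingers": 1, "tx": 0, "ty": 0, "tz": 0, "roll": 0},
    {"fingers": 0, "tx": 0, "ty": 0, "tz": 0, "roll": 0},
    {"fingers": 0, "tx": 0, "ty": 0, "tz": 0, "roll": 0}
  ],
  "newtons": 25
}}

```text
time_s: 3.45
ee_pos: [547.7, 43.7, 53.9]
eef_rot: [179.9, 0.0, 89.9]
wrist_force: [-0.3, -0.3, 0.2]
grip_width: 70.3
```

>>> {"op": "carry_out", "data": {
  "deltas": [
    {"fingers": 0, "tx": 0, "ty": 0, "tz": 0, "roll": 0},
    {"fingers": 0, "tx": 0, "ty": 0, "tz": 0, "roll": 0},
    {"fingers": 0, "tx": 0, "ty": 0, "tz": 0, "roll": 0},
    {"fingers": 0, "tx": 0, "ty": 0, "tz": 0.2, "roll": 0},
    {"fingers": 0, "tx": 0, "ty": 0, "tz": 0.2, "roll": 0},
    {"fingers": 0, "tx": 0, "ty": 0, "tz": 0.2, "roll": 0},
    {"fingers": 0, "tx": 0, "ty": 0, "tz": 0.2, "roll": 0},
    {"fingers": 0, "tx": 0, "ty": 0, "tz": 0, "roll": 0}
  ]
}}

```text
time_s: 4.45
ee_pos: [547.5, 43.8, 93.6]
eef_rot: [179.9, 0.0, 89.9]
wrist_force: [0.2, 0.4, -2.6]
grip_width: 64.2
```

>>> {"op": "carry_out", "data": {
  "deltas": [
    {"fingers": 0, "tx": 0, "ty": 0, "tz": 0.6, "roll": 0},
    {"fingers": 0, "tx": 0, "ty": 0.3, "tz": 0.6, "roll": 0.024},
    {"fingers": 0, "tx": 0, "ty": 0.5, "tz": 0.52, "roll": 0.024},
    {"fingers": 0, "tx": 0, "ty": 0.5, "tz": 0, "roll": 0.024},
    {"fingers": 0, "tx": 0, "ty": 0.5, "tz": 0, "roll": 0.024},
    {"fingers": 0, "tx": 0, "ty": 0.5, "tz": 0, "roll": 0.024},
    {"fingers": 0, "tx": 0.02, "ty": 0.5, "tz": 0, "roll": 0.0244},
    {"fingers": 0, "tx": 0, "ty": 0.22, "tz": 0, "roll": 0}
  ]
}}

```text
time_s: 5.45
ee_pos: [547.9, 195.8, 178.3]
eef_rot: [-180.0, -0.0, 116.0]
wrist_force: [0.7, -0.6, -2.1]
grip_width: 63.9
```

>>> {"op": "carry_out", "data": {
  "deltas": [
    {"fingers": 0, "tx": 0, "ty": 0, "tz": 0, "roll": 0},
    {"fingers": 0, "tx": 0, "ty": 0, "tz": 0, "roll": 0},
    {"fingers": 0, "tx": 0, "ty": 0, "tz": 0, "roll": 0},
    {"fingers": 0, "tx": 0, "ty": 0, "tz": 0, "roll": 0},
    {"fingers": 0, "tx": 0, "ty": 0, "tz": 0, "roll": 0},
    {"fingers": 0, "tx": 0, "ty": 0, "tz": 0, "roll": 0},
    {"fingers": 0, "tx": 0, "ty": 0, "tz": 0, "roll": 0},
    {"fingers": 0, "tx": 0, "ty": 0, "tz": 0, "roll": 0}
  ]
}}

```text
time_s: 6.45
ee_pos: [548.2, 194.8, 178.8]
eef_rot: [180.0, -0.0, 115.9]
wrist_force: [-0.0, 0.1, -2.0]
grip_width: 63.5
```

Run:
```python
from h import *
c=read_camera("top");s=read_camera("side")
A=cv2.resize(s["img"][120:220,210:330,::-1],(660,550),interpolation=cv2.INTER_CUBIC)
cv2.imwrite("pics/m4.png",A)
h=np.array([527.5,236.9,184]);print("handle exp side crop",(pix(s,h)-[210,120])*5.5)
for d in(60,80,104):print(d,(pix(s,np.array([647.8-.891*d,298.2-.454*d,175 if d<100 else 193]))-[210,120])*5.5)
print(get_state()["ee_pos"])
```

```text
handle exp side crop [181.69481081 243.98998592]
60 [282.65728784 195.70842981]
80 [256.50542864 211.84720514]
104 [223.3404198  204.46565545]
[548.13911724 194.83858506 178.72595338]
```

View pics/m4.png

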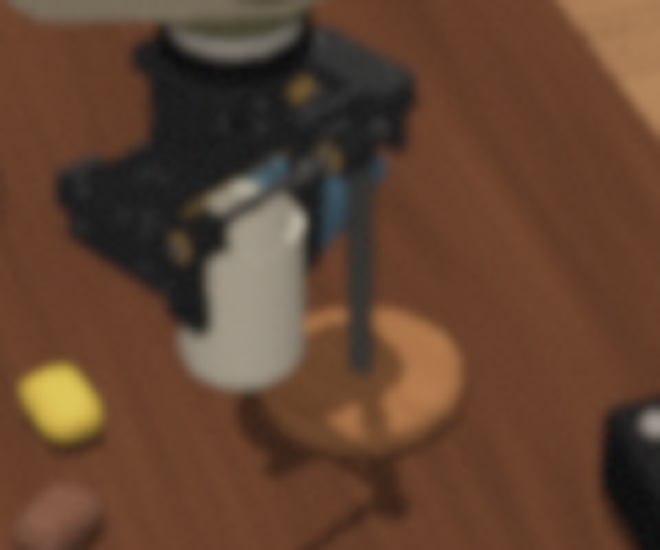

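The hook is hidden behind the gripper in this view. I'll insert slowly and watch the force.

>>> {"op": "carry_out", "data": {
  "deltas": [
    {"fingers": 0, "tx": 0.083, "ty": 0.042, "tz": 0, "roll": 0},
    {"fingers": 0, "tx": 0.083, "ty": 0.042, "tz": 0, "roll": 0},
    {"fingers": 0, "tx": 0.083, "ty": 0.042, "tz": 0, "roll": 0},
    {"fingers": 0, "tx": 0.083, "ty": 0.042, "tz": 0, "roll": 0},
    {"fingers": 0, "tx": 0.083, "ty": 0.042, "tz": 0, "roll": 0},
    {"fingers": 0, "tx": 0.083, "ty": 0.042, "tz": 0, "roll": 0},
    {"fingers": 0, "tx": 0.083, "ty": 0.042, "tz": 0, "roll": 0},
    {"fingers": 0, "tx": 0.083, "ty": 0.042, "tz": 0, "roll": 0}
  ]
}}

```text
time_s: 7.55
ee_pos: [581.7, 211.7, 178.7]
eef_rot: [-180.0, 0.0, 115.9]
wrist_force: [-0.5, 0.8, -3.0]
grip_width: 64.1
```

>>> {"op": "carry_out", "data": {
  "deltas": [
    {"fingers": 0, "tx": 0.08, "ty": 0.041, "tz": 0, "roll": 0},
    {"fingers": 0, "tx": 0.08, "ty": 0.041, "tz": 0, "roll": 0},
    {"fingers": 0, "tx": 0.08, "ty": 0.041, "tz": 0, "roll": 0},
    {"fingers": 0, "tx": 0.08, "ty": 0.041, "tz": 0, "roll": 0},
    {"fingers": 0, "tx": 0.08, "ty": 0.041, "tz": 0, "roll": 0},
    {"fingers": 0, "tx": 0.08, "ty": 0.041, "tz": 0, "roll": 0},
    {"fingers": 0, "tx": 0.08, "ty": 0.041, "tz": 0, "roll": 0},
    {"fingers": 0, "tx": 0.08, "ty": 0.041, "tz": 0, "roll": 0}
  ]
}}

```text
time_s: 8.55
ee_pos: [613.6, 228.1, 178.7]
eef_rot: [-180.0, -0.0, 115.9]
wrist_force: [0.4, 0.8, -2.0]
grip_width: 63.7
```

>>> {"op": "carry_out", "data": {
  "deltas": [
    {"fingers": 0, "tx": 0, "ty": 0, "tz": -0.08, "roll": 0},
    {"fingers": 0, "tx": 0, "ty": 0, "tz": -0.08, "roll": 0},
    {"fingers": 0, "tx": 0, "ty": 0, "tz": -0.08, "roll": 0},
    {"fingers": 0, "tx": 0, "ty": 0, "tz": -0.06, "roll": 0},
    {"fingers": 0, "tx": 0, "ty": 0, "tz": -0.06, "roll": 0},
    {"fingers": 0, "tx": 0, "ty": 0, "tz": 0, "roll": 0},
    {"fingers": 0, "tx": 0, "ty": 0, "tz": 0, "roll": 0},
    {"fingers": 0, "tx": 0, "ty": 0, "tz": 0, "roll": 0}
  ]
}}

```text
time_s: 9.55
ee_pos: [613.4, 228.0, 160.9]
eef_rot: [180.0, 0.0, 115.9]
wrist_force: [0.0, 0.0, -1.5]
grip_width: 64.0
```

Run:
```python
from h import *
s=read_camera("side")
A=cv2.resize(s["img"][110:210,220:340,::-1],(660,550),interpolation=cv2.INTER_CUBIC)
cv2.imwrite("pics/m5.png",A);st=get_state();print(st["ee_pos"],st["wrist_force"],st["ft_torque"])
```

```text
[613.41452815 228.01205306 160.85575168] [-0.03998622  0.22345906 -2.13721712] [-0.14284197  0.01753715  0.03832191]
```

>>> {"op": "carry_out", "data": {
  "deltas": [
    {"fingers": 0, "tx": 0, "ty": 0, "tz": -0.04, "roll": 0},
    {"fingers": 0, "tx": 0, "ty": 0, "tz": -0.04, "roll": 0},
    {"fingers": 0, "tx": 0, "ty": 0, "tz": -0.04, "roll": 0},
    {"fingers": 0, "tx": 0, "ty": 0, "tz": -0.02, "roll": 0},
    {"fingers": 0, "tx": 0, "ty": 0, "tz": 0, "roll": 0},
    {"fingers": 0, "tx": 0, "ty": 0, "tz": 0, "roll": 0},
    {"fingers": 0, "tx": 0, "ty": 0, "tz": 0, "roll": 0},
    {"fingers": 0, "tx": 0, "ty": 0, "tz": 0, "roll": 0}
  ]
}}

```text
time_s: 10.6
ee_pos: [613.4, 228.0, 153.8]
eef_rot: [180.0, 0.0, 115.9]
wrist_force: [-0.6, 0.6, -2.8]
grip_width: 63.5
```

>>> {"op": "carry_out", "data": {
  "deltas": [
    {"fingers": 0, "tx": 0, "ty": 0, "tz": -0.02, "roll": 0},
    {"fingers": 0, "tx": 0, "ty": 0, "tz": -0.02, "roll": 0},
    {"fingers": 0, "tx": 0, "ty": 0, "tz": -0.02, "roll": 0},
    {"fingers": 0, "tx": 0, "ty": 0, "tz": 0, "roll": 0},
    {"fingers": 0, "tx": 0, "ty": 0, "tz": 0, "roll": 0},
    {"fingers": 0, "tx": 0, "ty": 0, "tz": 0, "roll": 0},
    {"fingers": 0, "tx": 0, "ty": 0, "tz": 0, "roll": 0},
    {"fingers": 0, "tx": 0, "ty": 0, "tz": 0, "roll": 0}
  ]
}}

```text
time_s: 11.6
ee_pos: [613.6, 228.1, 152.2]
eef_rot: [179.9, 0.0, 115.9]
wrist_force: [-2.4, -1.4, 5.7]
grip_width: 64.0
```

Contact came at the predicted height: +5.7 N with the handle centre 17 mm under the arm. I'll relieve the load and release.

>>> {"op": "carry_out", "data": {
  "deltas": [
    {"fingers": 0, "tx": 0, "ty": 0, "tz": 0.01, "roll": 0},
    {"fingers": 0.78, "tx": 0, "ty": 0, "tz": 0, "roll": 0},
    {"fingers": 0.85, "tx": 0, "ty": 0, "tz": 0, "roll": 0},
    {"fingers": 0.92, "tx": 0, "ty": 0, "tz": 0, "roll": 0},
    {"fingers": 1, "tx": 0, "ty": 0, "tz": 0, "roll": 0},
    {"fingers": 1, "tx": 0, "ty": 0, "tz": 0, "roll": 0},
    {"fingers": 1, "tx": 0, "ty": 0, "tz": 0, "roll": 0},
    {"fingers": 1, "tx": 0, "ty": 0, "tz": 0, "roll": 0}
  ]
}}

```text
time_s: 12.6
ee_pos: [613.4, 228.0, 151.2]
eef_rot: [-180.0, -0.0, 115.9]
wrist_force: [0.6, -0.6, -0.8]
grip_width: 87.9
```

>>> {"op": "carry_out", "data": {
  "deltas": [
    {"fingers": 1, "tx": 0, "ty": 0, "tz": 0, "roll": 0},
    {"fingers": 1, "tx": 0, "ty": 0, "tz": 0, "roll": 0},
    {"fingers": 1, "tx": 0, "ty": 0, "tz": 0, "roll": 0},
    {"fingers": 1, "tx": 0, "ty": 0, "tz": 0.2, "roll": 0},
    {"fingers": 1, "tx": 0, "ty": 0, "tz": 0.3, "roll": 0},
    {"fingers": 1, "tx": 0, "ty": 0, "tz": 0.5, "roll": 0},
    {"fingers": 1, "tx": 0, "ty": 0, "tz": 0.5, "roll": 0},
    {"fingers": 1, "tx": 0, "ty": 0, "tz": 0.5, "roll": 0}
  ]
}}

```text
time_s: 13.6
ee_pos: [613.3, 228.0, 253.5]
eef_rot: [179.9, 0.0, 115.9]
wrist_force: [-0.6, -0.1, -0.2]
grip_width: 88.5
```

```bash
cat > locate.py <<'E'
from h import *
E
python3 - <<'E'
from h import *
st=get_state();print(st["ee_pos"],st["wrist_force"])
E
```

```text
[613.3486726  228.02830511 253.47741313] [-0.55716507 -0.0950726  -0.22225878]
```

>>> {"op": "carry_out", "data": {
  "deltas": [
    {"fingers": 1, "tx": -0.26, "ty": -0.861, "tz": 0, "roll": -0.0397},
    {"fingers": 1, "tx": -0.26, "ty": -0.861, "tz": 0, "roll": -0.0397},
    {"fingers": 1, "tx": -0.26, "ty": -0.861, "tz": 0, "roll": -0.0397},
    {"fingers": 1, "tx": -0.26, "ty": -0.861, "tz": 0, "roll": -0.0397},
    {"fingers": 1, "tx": -0.26, "ty": -0.861, "tz": 0, "roll": -0.0397},
    {"fingers": 0.45, "tx": -0.26, "ty": -0.861, "tz": 0, "roll": -0.0397},
    {"fingers": 0.45, "tx": -0.26, "ty": -0.861, "tz": 0, "roll": -0.0397},
    {"fingers": 0.45, "tx": -0.26, "ty": -0.861, "tz": 0, "roll": -0.0397}
  ]
}}

```text
time_s: 14.6
ee_pos: [508.9, -117.8, 252.6]
eef_rot: [179.9, -0.0, 58.5]
wrist_force: [0.5, -0.2, 0.8]
grip_width: 60.3
```

>>> {"op": "carry_out", "data": {
  "deltas": [
    {"fingers": 0.45, "tx": -0.26, "ty": -0.861, "tz": 0, "roll": -0.0397},
    {"fingers": 0.45, "tx": -0.26, "ty": -0.861, "tz": 0, "roll": -0.0397},
    {"fingers": 0.45, "tx": -0.26, "ty": -0.861, "tz": 0, "roll": -0.0397},
    {"fingers": 0.45, "tx": -0.26, "ty": -0.861, "tz": 0, "roll": -0.0397},
    {"fingers": 0.45, "tx": -0.26, "ty": -0.861, "tz": 0, "roll": -0.0397},
    {"fingers": 0.45, "tx": -0.26, "ty": -0.861, "tz": 0, "roll": -0.0397},
    {"fingers": 0.45, "tx": 0, "ty": 0, "tz": -1, "roll": 0},
    {"fingers": 0.45, "tx": 0, "ty": 0, "tz": -1, "roll": 0}
  ]
}}

```text
time_s: 15.6
ee_pos: [431.3, -375.6, 151.4]
eef_rot: [179.8, -0.1, 15.8]
wrist_force: [1.5, -0.6, -0.8]
grip_width: 39.8
```

Run:
```python
from h import *
s=read_camera("side");c=read_camera("top");st=get_state();print(st["ee_pos"],st["eef_rot"],st["joints"])
A=cv2.resize(s["img"][110:210,220:340,::-1],(480,400),interpolation=cv2.INTER_CUBIC)
B=cv2.resize(s["img"][320:420,230:330,::-1],(300,300),interpolation=cv2.INTER_CUBIC)
D=cv2.resize(c["img"][150:240,175:260,::-1],(300,300),interpolation=cv2.INTER_CUBIC)
H=np.zeros((600,790,3),np.uint8);H[:400,:480]=A;H[:300,490:]=B;H[300:,490:]=D
cv2.imwrite("pics/m6.png",H)
print((pix(s,np.array([431,-375,58]))-[230,320])*3)
```

```text
[ 430.01888375 -373.29916437  148.01234325] [-1.79566760e+02  1.69493008e-01  1.58662181e+01] [-5.28688717e+01  2.84609227e+01  7.91313792e+01 -8.59983140e-04
  7.28729115e+01  2.12658076e+01]
[161.41954257 194.94657798]
```

View pics/m6.png

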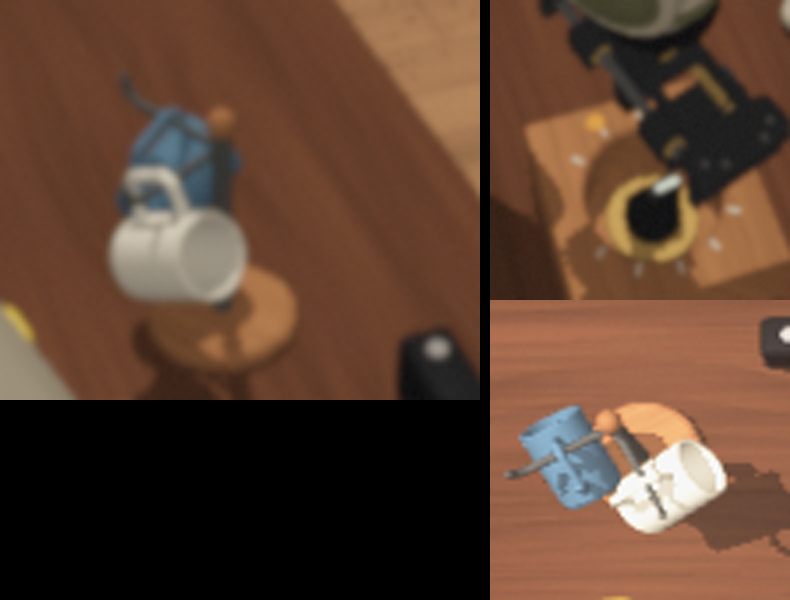

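The white mug hangs on the free hook, with the arm through its handle (side crop (155,190)). Now the dimmer: descend, close, and turn about +94°.

>>> {"op": "carry_out", "data": {
  "deltas": [
    {"fingers": 0.45, "tx": 0, "ty": 0, "tz": -0.4, "roll": 0},
    {"fingers": 0.45, "tx": 0, "ty": 0, "tz": -0.4, "roll": 0},
    {"fingers": 0.45, "tx": 0, "ty": 0, "tz": -0.4, "roll": 0},
    {"fingers": 0.45, "tx": 0, "ty": 0, "tz": -0.4, "roll": 0},
    {"fingers": 0.45, "tx": 0, "ty": 0, "tz": -0.4, "roll": 0},
    {"fingers": 0.45, "tx": 0, "ty": 0, "tz": -0.4, "roll": 0},
    {"fingers": 0.45, "tx": 0, "ty": 0, "tz": 0, "roll": 0},
    {"fingers": 0.45, "tx": 0, "ty": 0, "tz": 0, "roll": 0}
  ],
  "newtons": 15
}}

```text
time_s: 16.7
ee_pos: [432.2, -375.6, 33.3]
eef_rot: [179.8, -0.1, 15.9]
wrist_force: [-0.1, -0.2, 0.7]
grip_width: 39.7
```

>>> {"op": "carry_out", "data": {
  "deltas": [
    {"fingers": 0, "tx": 0, "ty": 0, "tz": 0, "roll": 0},
    {"fingers": 0, "tx": 0, "ty": 0, "tz": 0, "roll": 0},
    {"fingers": 0, "tx": 0, "ty": 0, "tz": 0, "roll": 0},
    {"fingers": 0, "tx": 0, "ty": 0, "tz": 0, "roll": 0},
    {"fingers": 0, "tx": 0, "ty": 0, "tz": 0, "roll": 0},
    {"fingers": 0, "tx": 0, "ty": 0, "tz": 0, "roll": 0},
    {"fingers": 0, "tx": 0, "ty": 0, "tz": 0, "roll": 0},
    {"fingers": 0, "tx": 0, "ty": 0, "tz": 0, "roll": 0}
  ]
}}

```text
time_s: 17.7
ee_pos: [430.2, -372.5, 31.5]
eef_rot: [-179.7, 0.1, 15.9]
wrist_force: [-4.2, 8.5, 8.2]
grip_width: 14.4
```

>>> {"op": "carry_out", "data": {
  "deltas": [
    {"fingers": 0, "tx": -0.02, "ty": 0.05, "tz": 0, "roll": 0},
    {"fingers": 0, "tx": 0, "ty": 0, "tz": 0, "roll": 0.04},
    {"fingers": 0, "tx": 0, "ty": 0, "tz": 0, "roll": 0.04},
    {"fingers": 0, "tx": 0, "ty": 0, "tz": 0, "roll": 0.04},
    {"fingers": 0, "tx": 0, "ty": 0, "tz": 0, "roll": 0.04},
    {"fingers": 0, "tx": 0, "ty": 0, "tz": 0, "roll": 0.04},
    {"fingers": 0, "tx": 0, "ty": 0, "tz": 0, "roll": 0.04},
    {"fingers": 0, "tx": 0, "ty": 0, "tz": 0, "roll": 0.04}
  ]
}}

```text
time_s: 18.7
ee_pos: [431.5, -373.9, 31.6]
eef_rot: [179.7, 0.1, 66.5]
wrist_force: [5.3, -5.8, -4.5]
grip_width: 13.5
```

>>> {"op": "carry_out", "data": {
  "deltas": [
    {"fingers": 0, "tx": 0, "ty": 0, "tz": 0, "roll": 0.04},
    {"fingers": 0, "tx": 0, "ty": 0, "tz": 0, "roll": 0.04},
    {"fingers": 0, "tx": 0, "ty": 0, "tz": 0, "roll": 0.04},
    {"fingers": 0, "tx": 0, "ty": 0, "tz": 0, "roll": 0.04},
    {"fingers": 0, "tx": 0, "ty": 0, "tz": 0, "roll": 0.04},
    {"fingers": 0, "tx": 0, "ty": 0, "tz": 0, "roll": 0.04},
    {"fingers": 0, "tx": 0, "ty": 0, "tz": 0, "roll": 0},
    {"fingers": 0, "tx": 0, "ty": 0, "tz": 0, "roll": 0}
  ]
}}

```text
time_s: 19.7
ee_pos: [433.2, -374.0, 31.6]
eef_rot: [179.7, 0.4, 109.5]
wrist_force: [13.4, -4.9, -7.8]
grip_width: 13.8
```

>>> {"op": "carry_out", "data": {
  "deltas": [
    {"fingers": 0, "tx": 0, "ty": 0, "tz": 0, "roll": 0},
    {"fingers": 0.45, "tx": 0, "ty": 0, "tz": 0, "roll": 0},
    {"fingers": 0.45, "tx": 0, "ty": 0, "tz": 0, "roll": 0},
    {"fingers": 0.45, "tx": 0, "ty": 0, "tz": 0, "roll": 0},
    {"fingers": 0.45, "tx": 0, "ty": 0, "tz": 0.5, "roll": 0},
    {"fingers": 0.45, "tx": 0, "ty": 0, "tz": 0.8, "roll": 0},
    {"fingers": 1, "tx": 0, "ty": 0, "tz": 1, "roll": 0},
    {"fingers": 1, "tx": 0, "ty": 0, "tz": 1, "roll": 0}
  ]
}}

```text
time_s: 20.7
ee_pos: [430.0, -372.0, 197.9]
eef_rot: [-180.0, -0.0, 109.5]
wrist_force: [0.1, -0.7, -0.4]
grip_width: 57.6
```

```bash
cat >> h.py <<'E'
def mom(c,u,v,z,thr,r=20):
    """centroid and long axis (moments of the colour mask) on plane z"""
    im=cv2.GaussianBlur(c["img"],(3,3),0).astype(float);ref=np.median(im[v-3:v+4,u-3:u+4].reshape(-1,3),0)
    sub=im[v-r:v+r,u-r:u+r];m=(np.abs(sub-ref).sum(2)<thr).astype(np.uint8)
    m=cv2.morphologyEx(m,cv2.MORPH_OPEN,np.ones((3,3),np.uint8))
    n,l=cv2.connectedComponents(m);ys,xs=np.nonzero(l==l[r,r])
    w=np.array([onz(c,a+u-r,b+v-r,z)[:2] for a,b in zip(xs,ys)]);k=np.cov(w.T);e,V=np.linalg.eigh(k)
    return np.round([*w.mean(0),np.degrees(np.arctan2(V[1,1],V[0,1]))%180,4*e[1]**.5,4*e[0]**.5],1)
E
python3 - <<'E'
from h import *
c=read_camera("top");s=read_camera("side")
for n,u,v,z,tt in(("1",305,180,15,(60,75)),("3",334,251,12,(110,130)),("4",369,200,11,(130,200)),("5",236,252,10,(60,80))):
    for t in tt: print(n,t,mom(c,u,v,z,t))
crop(s,235,330,90,75,5,"pics/d.png");T=cv2.resize(c["img"][228:278,385:435,::-1],(375,375));B=cv2.imread("pics/d.png")
H=np.zeros((375,830,3),np.uint8);H[:,:375]=T;H[:,380:]=B[:,:450];cv2.imwrite("pics/d.png",H[:,:800])
E
```

```text
1 60 [710.  -14.7   6.1  94.6  60.3]
1 75 [709.4 -14.5   5.4 100.7  63.4]
3 110 [ 424.2 -119.7   16.1  128.5   44.3]
3 130 [ 422.5 -119.3   15.5  128.6   50.9]
4 130 [ 627.4 -251.7  142.    65.3   40.2]
4 200 [ 627.3 -251.1  140.4   67.8   44.8]
5 60 [446.3 238.7   6.7 172.2 163.4]
5 80 [446.5 237.4  21.4 170.1 165.9]
```

View pics/d.png

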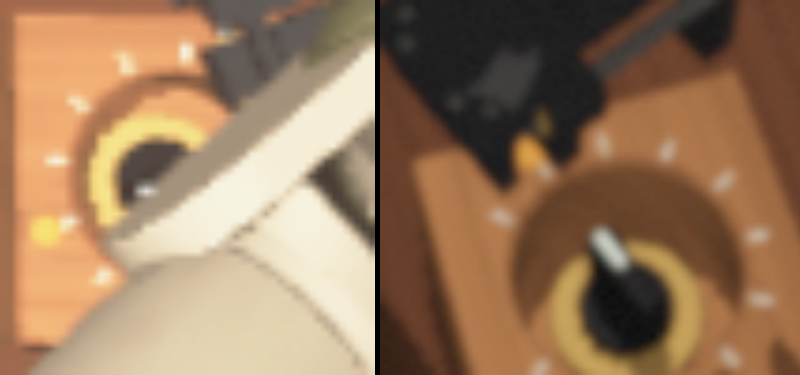

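The pointer now aims at the amber dot (right crop: tip (600,232), dot (530,150)). Next, stone_1.

>>> {"op": "carry_out", "data": {
  "deltas": [
    {"fingers": 1, "tx": 0.466, "ty": 0.596, "tz": 0, "roll": -0.0475},
    {"fingers": 1, "tx": 0.466, "ty": 0.596, "tz": 0, "roll": -0.0475},
    {"fingers": 1, "tx": 0.466, "ty": 0.596, "tz": 0, "roll": -0.0475},
    {"fingers": 1, "tx": 0.466, "ty": 0.596, "tz": 0, "roll": -0.0475},
    {"fingers": 1, "tx": 0.466, "ty": 0.596, "tz": 0, "roll": -0.0475},
    {"fingers": 1, "tx": 0.466, "ty": 0.596, "tz": 0, "roll": -0.0475},
    {"fingers": 1, "tx": 0.466, "ty": 0.596, "tz": 0, "roll": -0.0475},
    {"fingers": 1, "tx": 0.466, "ty": 0.596, "tz": 0, "roll": -0.0475}
  ]
}}

```text
time_s: 21.8
ee_pos: [617.1, -132.7, 195.3]
eef_rot: [-179.9, 0.0, 40.8]
wrist_force: [-0.7, -0.4, -0.1]
grip_width: 88.1
```

>>> {"op": "carry_out", "data": {
  "deltas": [
    {"fingers": 1, "tx": 0.466, "ty": 0.596, "tz": 0, "roll": -0.0475},
    {"fingers": 1, "tx": 0.466, "ty": 0.596, "tz": 0, "roll": -0.0475},
    {"fingers": 1, "tx": 0.466, "ty": 0.596, "tz": 0, "roll": -0.0475},
    {"fingers": 1, "tx": 0.466, "ty": 0.596, "tz": 0, "roll": -0.0475},
    {"fingers": 1, "tx": 0, "ty": 0, "tz": -0.6, "roll": 0},
    {"fingers": 1, "tx": 0, "ty": 0, "tz": -0.6, "roll": 0},
    {"fingers": 1, "tx": 0, "ty": 0, "tz": -0.6, "roll": 0},
    {"fingers": 1, "tx": 0, "ty": 0, "tz": 0, "roll": 0}
  ]
}}

```text
time_s: 22.8
ee_pos: [708.6, -14.4, 103.1]
eef_rot: [-179.9, 0.3, 6.9]
wrist_force: [-1.0, -0.1, 0.2]
grip_width: 88.2
```

Run:
```python
from h import *
c=read_camera("top");st=get_state();print(st["ee_pos"],st["eef_rot"],st["joints"])
for n,u,v,z,tt in(("3",334,251,12,(100,125)),("4",369,200,11,(130,200)),("5",236,252,10,(60,80))):
    for t in tt: print(n,t,mom(c,u,v,z,t))
t=onz(c,170+272/2.85,140+65/2.85,60);print("clock",t)
```

```text
[709.56975822 -14.6192847  105.35460182] [-1.79960752e+02  1.24570321e-01  6.88024391e+00] [-1.07098773e+01  4.39154515e+01  5.59497100e+01 -2.36557414e-04
  8.02654451e+01  7.24099617e+01]
3 100 [ 450.2 -113.4   18.5   61.    41.1]
3 125 [ 450.4 -113.4   21.9   62.7   44. ]
4 130 [ 626.9 -253.7  136.    67.1   41.4]
4 200 [ 627.6 -253.5  133.9   71.8   46.1]
5 60 [433.9 237.1  76.4 164.8 133.6]
5 80 [436.3 237.2  75.5 165.1 141.3]
clock [759.83878058 121.7087555   60.        ]
```

>>> {"op": "carry_out", "data": {
  "deltas": [
    {"fingers": 1, "tx": 0, "ty": 0, "tz": -0.4, "roll": 0},
    {"fingers": 1, "tx": 0, "ty": 0, "tz": -0.4, "roll": 0},
    {"fingers": 1, "tx": 0, "ty": 0, "tz": -0.4, "roll": 0},
    {"fingers": 1, "tx": 0, "ty": 0, "tz": -0.4, "roll": 0},
    {"fingers": 1, "tx": 0, "ty": 0, "tz": -0.2, "roll": 0},
    {"fingers": 1, "tx": 0, "ty": 0, "tz": -0.18, "roll": 0},
    {"fingers": 1, "tx": 0, "ty": 0, "tz": 0, "roll": 0},
    {"fingers": 0, "tx": 0, "ty": 0, "tz": 0, "roll": 0}
  ],
  "newtons": 30
}}

```text
time_s: 23.85
ee_pos: [710.4, -14.6, 8.1]
eef_rot: [180.0, -0.1, 6.9]
wrist_force: [0.6, 0.3, 0.1]
grip_width: 80.3
```

>>> {"op": "carry_out", "data": {
  "deltas": [
    {"fingers": 0, "tx": 0, "ty": 0, "tz": 0, "roll": 0},
    {"fingers": 0, "tx": 0, "ty": 0, "tz": 0, "roll": 0},
    {"fingers": 0, "tx": 0, "ty": 0, "tz": 0, "roll": 0},
    {"fingers": 0, "tx": 0, "ty": 0, "tz": 0, "roll": 0},
    {"fingers": 0, "tx": 0, "ty": 0, "tz": 0, "roll": 0},
    {"fingers": 0, "tx": 0, "ty": 0, "tz": 0.2, "roll": 0},
    {"fingers": 0, "tx": 0, "ty": 0, "tz": 0.4, "roll": 0},
    {"fingers": 0, "tx": 0, "ty": 0, "tz": 0.4, "roll": 0}
  ]
}}

```text
time_s: 24.85
ee_pos: [710.0, -14.4, 58.7]
eef_rot: [-180.0, -0.0, 6.9]
wrist_force: [1.1, -0.5, -2.3]
grip_width: 62.1
```

>>> {"op": "carry_out", "data": {
  "deltas": [
    {"fingers": 0, "tx": -0.445, "ty": 0.145, "tz": 0, "roll": 0},
    {"fingers": 0, "tx": -0.445, "ty": 0.145, "tz": 0, "roll": 0},
    {"fingers": 0, "tx": -0.445, "ty": 0.145, "tz": 0, "roll": 0},
    {"fingers": 0, "tx": -0.445, "ty": 0.145, "tz": 0, "roll": 0},
    {"fingers": 0, "tx": -0.445, "ty": 0.145, "tz": 0, "roll": 0},
    {"fingers": 0, "tx": -0.445, "ty": 0.145, "tz": 0, "roll": 0},
    {"fingers": 0, "tx": -0.445, "ty": 0.145, "tz": 0, "roll": 0},
    {"fingers": 0, "tx": -0.445, "ty": 0.145, "tz": 0, "roll": 0}
  ]
}}

```text
time_s: 25.85
ee_pos: [531.6, 43.8, 58.4]
eef_rot: [180.0, -0.1, 6.9]
wrist_force: [-0.2, 0.4, -2.3]
grip_width: 61.8
```

>>> {"op": "carry_out", "data": {
  "deltas": [
    {"fingers": 0, "tx": 0, "ty": 0, "tz": -0.4, "roll": 0},
    {"fingers": 0, "tx": 0, "ty": 0, "tz": -0.2, "roll": 0},
    {"fingers": 0, "tx": 0, "ty": 0, "tz": -0.1, "roll": 0},
    {"fingers": 0, "tx": 0, "ty": 0, "tz": 0, "roll": 0},
    {"fingers": 0, "tx": 0, "ty": 0, "tz": 0, "roll": 0},
    {"fingers": 0, "tx": 0, "ty": 0, "tz": 0, "roll": 0},
    {"fingers": 0, "tx": 0, "ty": 0, "tz": 0, "roll": 0},
    {"fingers": 0, "tx": 0, "ty": 0, "tz": 0, "roll": 0}
  ]
}}

```text
time_s: 26.85
ee_pos: [532.0, 43.4, 22.3]
eef_rot: [180.0, -0.0, 6.9]
wrist_force: [0.9, -0.6, -2.9]
grip_width: 62.2
```

>>> {"op": "carry_out", "data": {
  "deltas": [
    {"fingers": 0, "tx": 0, "ty": 0, "tz": -0.04, "roll": 0},
    {"fingers": 0, "tx": 0, "ty": 0, "tz": -0.02, "roll": 0},
    {"fingers": 0, "tx": 0, "ty": 0, "tz": -0.02, "roll": 0},
    {"fingers": 0, "tx": 0, "ty": 0, "tz": 0, "roll": 0},
    {"fingers": 0, "tx": 0, "ty": 0, "tz": 0, "roll": 0},
    {"fingers": 0, "tx": 0, "ty": 0, "tz": 0, "roll": 0},
    {"fingers": 0, "tx": 0, "ty": 0, "tz": 0, "roll": 0},
    {"fingers": 0, "tx": 0, "ty": 0, "tz": 0, "roll": 0}
  ]
}}

```text
time_s: 27.85
ee_pos: [532.0, 43.4, 18.3]
eef_rot: [180.0, -0.0, 6.9]
wrist_force: [-0.7, -0.4, -2.8]
grip_width: 61.9
```

>>> {"op": "carry_out", "data": {
  "deltas": [
    {"fingers": 0, "tx": 0, "ty": 0, "tz": -0.02, "roll": 0},
    {"fingers": 0, "tx": 0, "ty": 0, "tz": -0.015, "roll": 0},
    {"fingers": 0, "tx": 0, "ty": 0, "tz": 0, "roll": 0},
    {"fingers": 0, "tx": 0, "ty": 0, "tz": 0, "roll": 0},
    {"fingers": 0, "tx": 0, "ty": 0, "tz": 0, "roll": 0},
    {"fingers": 0, "tx": 0, "ty": 0, "tz": 0, "roll": 0},
    {"fingers": 0, "tx": 0, "ty": 0, "tz": 0, "roll": 0},
    {"fingers": 0, "tx": 0, "ty": 0, "tz": 0, "roll": 0}
  ]
}}

```text
time_s: 28.85
ee_pos: [532.1, 43.4, 17.6]
eef_rot: [180.0, -0.1, 6.9]
wrist_force: [-3.4, -0.4, 9.9]
grip_width: 62.4
```

>>> {"op": "carry_out", "data": {
  "deltas": [
    {"fingers": 0.75, "tx": 0, "ty": 0, "tz": 0, "roll": 0},
    {"fingers": 0.8, "tx": 0, "ty": 0, "tz": 0, "roll": 0},
    {"fingers": 1, "tx": 0, "ty": 0, "tz": 0, "roll": 0},
    {"fingers": 1, "tx": 0, "ty": 0, "tz": 0, "roll": 0},
    {"fingers": 1, "tx": 0, "ty": 0, "tz": 0.4, "roll": 0},
    {"fingers": 1, "tx": 0, "ty": 0, "tz": 0.8, "roll": 0},
    {"fingers": 1, "tx": 0, "ty": 0, "tz": 0.8, "roll": 0},
    {"fingers": 1, "tx": 0, "ty": 0, "tz": 0, "roll": 0}
  ]
}}

```text
time_s: 29.85
ee_pos: [533.2, 43.3, 119.1]
eef_rot: [179.9, -0.3, 6.9]
wrist_force: [-0.0, 0.1, -1.0]
grip_width: 87.9
```

Run:
```python
from h import *
c=read_camera("top");st=get_state();print(st["ee_pos"])
for n,u,v,z,tt in(("3",334,251,12,(80,100)),("4",369,200,11,(130,180))):
    for t in tt: print(n,t,mom(c,u,v,z,t))
```

```text
[532.27345508  43.38754643 117.23715493]
3 80 [ 443.8 -117.1   15.    77.8   53.8]
3 100 [432.6 -97.8 112.8 145.6 111.1]
4 130 [ 627.4 -251.7  142.    65.3   40.2]
4 180 [ 627.7 -251.3  141.3   67.8   43.3]
```

Stone_1 is placed. Next, stone_3 at (446,-114), yaw 16°.

>>> {"op": "carry_out", "data": {
  "deltas": [
    {"fingers": 1, "tx": -0.287, "ty": -0.526, "tz": 0, "roll": 0.0085},
    {"fingers": 1, "tx": -0.287, "ty": -0.526, "tz": 0, "roll": 0.0085},
    {"fingers": 1, "tx": -0.287, "ty": -0.526, "tz": 0, "roll": 0.0085},
    {"fingers": 1, "tx": -0.287, "ty": -0.526, "tz": 0, "roll": 0.0085},
    {"fingers": 1, "tx": -0.287, "ty": -0.526, "tz": 0, "roll": 0.0085},
    {"fingers": 1, "tx": -0.287, "ty": -0.526, "tz": 0, "roll": 0.0085},
    {"fingers": 1, "tx": 0, "ty": 0, "tz": -0.4, "roll": 0},
    {"fingers": 1, "tx": 0, "ty": 0, "tz": -0.4, "roll": 0}
  ]
}}

```text
time_s: 30.9
ee_pos: [445.1, -114.5, 74.9]
eef_rot: [-179.9, 0.1, 16.0]
wrist_force: [-0.2, -0.5, 0.8]
grip_width: 88.1
```

>>> {"op": "carry_out", "data": {
  "deltas": [
    {"fingers": 1, "tx": 0, "ty": 0, "tz": -0.4, "roll": 0},
    {"fingers": 1, "tx": 0, "ty": 0, "tz": -0.4, "roll": 0},
    {"fingers": 1, "tx": 0, "ty": 0, "tz": -0.4, "roll": 0},
    {"fingers": 1, "tx": 0, "ty": 0, "tz": -0.24, "roll": 0},
    {"fingers": 1, "tx": 0, "ty": 0, "tz": 0, "roll": 0},
    {"fingers": 1, "tx": 0, "ty": 0, "tz": 0, "roll": 0},
    {"fingers": 0, "tx": 0, "ty": 0, "tz": 0, "roll": 0},
    {"fingers": 0, "tx": 0, "ty": 0, "tz": 0, "roll": 0}
  ]
}}

```text
time_s: 31.9
ee_pos: [446.0, -114.4, 4.9]
eef_rot: [180.0, -0.0, 16.1]
wrist_force: [0.2, 0.5, -0.0]
grip_width: 70.1
```

>>> {"op": "carry_out", "data": {
  "deltas": [
    {"fingers": 0, "tx": 0, "ty": 0, "tz": 0, "roll": 0},
    {"fingers": 0, "tx": 0, "ty": 0, "tz": 0, "roll": 0},
    {"fingers": 0, "tx": 0, "ty": 0, "tz": 0, "roll": 0},
    {"fingers": 0, "tx": 0, "ty": 0, "tz": 0, "roll": 0},
    {"fingers": 0, "tx": 0, "ty": 0, "tz": 0, "roll": 0},
    {"fingers": 0, "tx": 0, "ty": 0, "tz": 0.4, "roll": 0},
    {"fingers": 0, "tx": 0, "ty": 0, "tz": 0.6, "roll": 0},
    {"fingers": 0, "tx": 0, "ty": 0, "tz": 0.6, "roll": 0}
  ]
}}

```text
time_s: 32.9
ee_pos: [445.5, -114.2, 85.0]
eef_rot: [-179.9, 0.0, 16.1]
wrist_force: [-0.0, -0.5, -2.1]
grip_width: 49.7
```

>>> {"op": "carry_out", "data": {
  "deltas": [
    {"fingers": 0, "tx": 0.1126, "ty": 0.1918, "tz": 0, "roll": 0.0535},
    {"fingers": 0, "tx": 0.1126, "ty": 0.1918, "tz": 0, "roll": 0.0535},
    {"fingers": 0, "tx": 0.1126, "ty": 0.1918, "tz": 0, "roll": 0.0535},
    {"fingers": 0, "tx": 0.1126, "ty": 0.1918, "tz": 0, "roll": 0.0535},
    {"fingers": 0, "tx": 0.1126, "ty": 0.1918, "tz": 0, "roll": 0.0535},
    {"fingers": 0, "tx": 0.1126, "ty": 0.1918, "tz": 0, "roll": 0.0535},
    {"fingers": 0, "tx": 0.1126, "ty": 0.1918, "tz": 0, "roll": 0.0535},
    {"fingers": 0, "tx": 0.1126, "ty": 0.1918, "tz": 0, "roll": 0.0535}
  ]
}}

```text
time_s: 33.9
ee_pos: [490.7, -37.2, 84.1]
eef_rot: [-179.9, -0.0, 93.4]
wrist_force: [0.3, -0.7, -2.0]
grip_width: 49.7
```

>>> {"op": "carry_out", "data": {
  "deltas": [
    {"fingers": 0, "tx": 0.1126, "ty": 0.1918, "tz": 0, "roll": 0.0535},
    {"fingers": 0, "tx": 0.1126, "ty": 0.1918, "tz": 0, "roll": 0.0535},
    {"fingers": 0, "tx": 0.1126, "ty": 0.1918, "tz": 0, "roll": 0.0535},
    {"fingers": 0, "tx": 0.1126, "ty": 0.1918, "tz": 0, "roll": 0.0535},
    {"fingers": 0, "tx": 0.1126, "ty": 0.1918, "tz": 0, "roll": 0.0535},
    {"fingers": 0, "tx": 0.1126, "ty": 0.1918, "tz": 0, "roll": 0.0535},
    {"fingers": 0, "tx": 0.1126, "ty": 0.1918, "tz": 0, "roll": 0.0535},
    {"fingers": 0, "tx": 0.1126, "ty": 0.1918, "tz": 0, "roll": 0.0535}
  ]
}}

```text
time_s: 34.9
ee_pos: [535.7, 39.4, 84.0]
eef_rot: [180.0, -0.1, 170.5]
wrist_force: [-0.1, 0.2, -0.9]
grip_width: 49.9
```

>>> {"op": "carry_out", "data": {
  "deltas": [
    {"fingers": 0, "tx": 0, "ty": 0, "tz": -0.2, "roll": 0},
    {"fingers": 0, "tx": 0, "ty": 0, "tz": -0.2, "roll": 0},
    {"fingers": 0, "tx": 0, "ty": 0, "tz": -0.2, "roll": 0},
    {"fingers": 0, "tx": 0, "ty": 0, "tz": 0, "roll": 0},
    {"fingers": 0, "tx": 0, "ty": 0, "tz": 0, "roll": 0},
    {"fingers": 0, "tx": 0, "ty": 0, "tz": 0, "roll": 0},
    {"fingers": 0, "tx": 0, "ty": 0, "tz": 0, "roll": 0},
    {"fingers": 0, "tx": 0, "ty": 0, "tz": 0, "roll": 0}
  ]
}}

```text
time_s: 35.9
ee_pos: [536.0, 39.1, 54.6]
eef_rot: [-180.0, 0.0, 170.1]
wrist_force: [-0.0, 0.9, -0.9]
grip_width: 49.6
```

Run:
```python
from h import *
s=read_camera("side");st=get_state();print(st["ee_pos"],st["wrist_force"])
cv2.imwrite("pics/p1.png",cv2.resize(s["img"][205:285,215:325,::-1],(770,560),interpolation=cv2.INTER_CUBIC))
```

```text
[535.97154557  39.04451731  54.59926096] [-0.30714866 -0.22130638 -1.48439467]
```

View pics/p1.png

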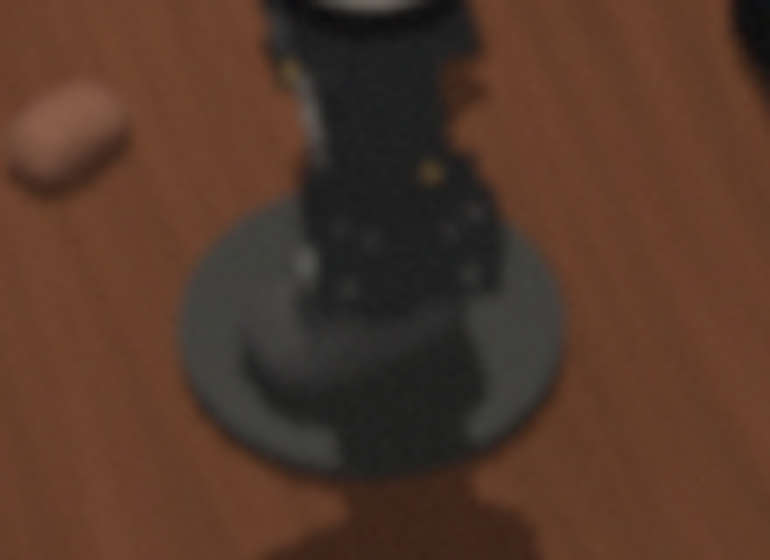

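Stone_1 sits on the tray under the gripper (crop (360,340)). Lowering stone_3 now.

>>> {"op": "carry_out", "data": {
  "deltas": [
    {"fingers": 0, "tx": 0, "ty": 0, "tz": -0.06, "roll": 0},
    {"fingers": 0, "tx": 0, "ty": 0, "tz": -0.06, "roll": 0},
    {"fingers": 0, "tx": 0, "ty": 0, "tz": -0.03, "roll": 0},
    {"fingers": 0, "tx": 0, "ty": 0, "tz": 0, "roll": 0},
    {"fingers": 0, "tx": 0, "ty": 0, "tz": 0, "roll": 0},
    {"fingers": 0, "tx": 0, "ty": 0, "tz": 0, "roll": 0},
    {"fingers": 0, "tx": 0, "ty": 0, "tz": 0, "roll": 0},
    {"fingers": 0, "tx": 0, "ty": 0, "tz": 0, "roll": 0}
  ]
}}

```text
time_s: 36.95
ee_pos: [536.0, 39.0, 47.0]
eef_rot: [-180.0, 0.0, 170.1]
wrist_force: [0.1, -0.3, -1.7]
grip_width: 49.4
```

>>> {"op": "carry_out", "data": {
  "deltas": [
    {"fingers": 0, "tx": 0, "ty": 0, "tz": -0.02, "roll": 0},
    {"fingers": 0, "tx": 0, "ty": 0, "tz": -0.01, "roll": 0},
    {"fingers": 0, "tx": 0, "ty": 0, "tz": 0, "roll": 0},
    {"fingers": 0, "tx": 0, "ty": 0, "tz": 0, "roll": 0},
    {"fingers": 0, "tx": 0, "ty": 0, "tz": 0, "roll": 0},
    {"fingers": 0, "tx": 0, "ty": 0, "tz": 0, "roll": 0},
    {"fingers": 0, "tx": 0, "ty": 0, "tz": 0, "roll": 0},
    {"fingers": 0, "tx": 0, "ty": 0, "tz": 0, "roll": 0}
  ]
}}

```text
time_s: 37.95
ee_pos: [536.3, 39.0, 46.1]
eef_rot: [-180.0, 0.1, 170.2]
wrist_force: [-0.3, -1.4, 4.7]
grip_width: 49.8
```

>>> {"op": "carry_out", "data": {
  "deltas": [
    {"fingers": 0.59, "tx": 0, "ty": 0, "tz": 0, "roll": 0},
    {"fingers": 0.6, "tx": 0, "ty": 0, "tz": 0, "roll": 0},
    {"fingers": 0.62, "tx": 0, "ty": 0, "tz": 0, "roll": 0},
    {"fingers": 0.7, "tx": 0, "ty": 0, "tz": 0, "roll": 0},
    {"fingers": 0.8, "tx": 0, "ty": 0, "tz": 0, "roll": 0},
    {"fingers": 0.8, "tx": 0, "ty": 0, "tz": 0, "roll": 0},
    {"fingers": 0.8, "tx": 0, "ty": 0, "tz": 0.3, "roll": 0},
    {"fingers": 0.8, "tx": 0, "ty": 0, "tz": 0.5, "roll": 0}
  ]
}}

```text
time_s: 38.95
ee_pos: [535.7, 39.1, 86.3]
eef_rot: [-180.0, -0.1, 170.1]
wrist_force: [0.2, -0.4, -0.4]
grip_width: 70.6
```

>>> {"op": "carry_out", "data": {
  "deltas": [
    {"fingers": 0.8, "tx": 0.2, "ty": -0.8, "tz": 0.7, "roll": 0},
    {"fingers": 0.8, "tx": 0.2, "ty": -0.8, "tz": 0, "roll": -0.02},
    {"fingers": 0.8, "tx": 0.2, "ty": -0.8, "tz": 0, "roll": -0.02},
    {"fingers": 0.8, "tx": 0.2, "ty": -0.8, "tz": 0, "roll": -0.04},
    {"fingers": 0.8, "tx": 0.2, "ty": -0.8, "tz": 0, "roll": -0.04},
    {"fingers": 0.8, "tx": 0.2, "ty": -0.8, "tz": 0, "roll": -0.04},
    {"fingers": 0.8, "tx": 0.2, "ty": -0.8, "tz": 0, "roll": 0},
    {"fingers": 0.8, "tx": 0, "ty": 0, "tz": 0, "roll": 0}
  ]
}}

```text
time_s: 39.95
ee_pos: [606.0, -243.4, 121.1]
eef_rot: [-180.0, 0.1, 141.2]
wrist_force: [-0.2, 0.4, 0.3]
grip_width: 70.7
```

Run:
```python
from h import *
s=read_camera("side");c=read_camera("top");st=get_state();print(st["ee_pos"],st["eef_rot"])
H=np.zeros((560,800,3),np.uint8)
H[:,:400]=cv2.resize(s["img"][205:275,240:290,::-1],(400,560),interpolation=cv2.INTER_CUBIC)
H[:400,400:]=cv2.resize(c["img"][200:250,263:313,::-1],(400,400),interpolation=cv2.INTER_CUBIC)
cv2.imwrite("pics/p2.png",H)
u,v=np.round(pix(c,np.array([536,39,64]))).astype(int);print("3 on pile",u,v)
for t in(60,80,100):print(mom(c,u,v,64,t))
for n,u,v,z,tt in(("4",369,200,11,(130,180)),("5",236,252,10,(50,60))):
    for t in tt: print(n,t,mom(c,u,v,z,t,14))
```

```text
[ 605.76136963 -240.55607885  121.02067603] [ 1.79985945e+02 -3.37308165e-03  1.41335815e+02]
3 on pile 290 224
[526.3  27.7  46.1 122.1  42.9]
[524.5  25.4  43.8 126.2  46.3]
[523.4  24.4  42.1 132.4  49.2]
4 130 [ 612.4 -248.    19.4  109.3   98.3]
4 180 [ 613.5 -247.7   17.5  110.5   98.5]
5 50 [446.1 240.6  10.3 122.5 109.6]
5 60 [446.1 240.2  10.7 122.  110.3]
```

View pics/p2.png

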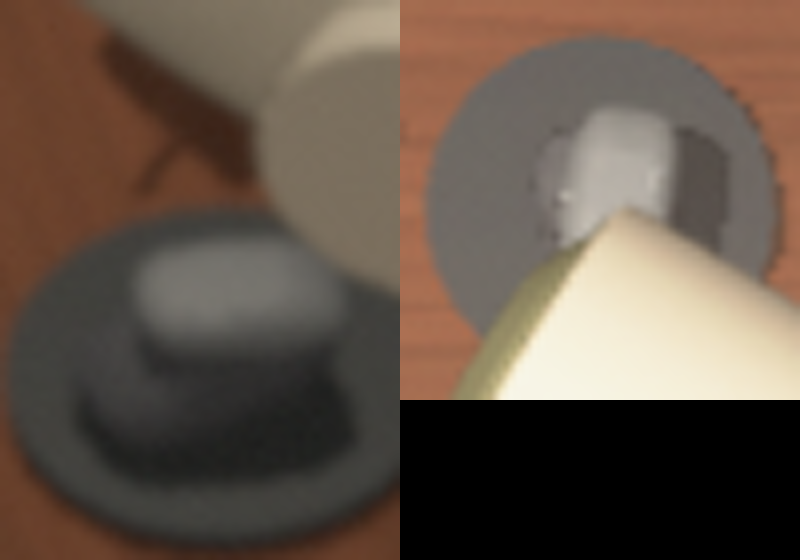

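Stone_3 lies flat on stone_1 (left crop (235,290)). Next, stone_4 at (627.5,-251.5), yaw 142°.

>>> {"op": "carry_out", "data": {
  "deltas": [
    {"fingers": 0.8, "tx": 0.215, "ty": -0.106, "tz": -0.4, "roll": 0.003},
    {"fingers": 0.8, "tx": 0.215, "ty": -0.106, "tz": -0.4, "roll": 0},
    {"fingers": 0.8, "tx": 0, "ty": 0, "tz": -0.4, "roll": 0},
    {"fingers": 0.8, "tx": 0, "ty": 0, "tz": -0.4, "roll": 0},
    {"fingers": 0.8, "tx": 0, "ty": 0, "tz": -0.4, "roll": 0},
    {"fingers": 0.8, "tx": 0, "ty": 0, "tz": -0.34, "roll": 0},
    {"fingers": 0.8, "tx": 0, "ty": 0, "tz": 0, "roll": 0},
    {"fingers": 0.8, "tx": 0, "ty": 0, "tz": 0, "roll": 0}
  ],
  "newtons": 25
}}

```text
time_s: 41.05
ee_pos: [627.8, -251.5, 4.4]
eef_rot: [180.0, 0.1, 141.9]
wrist_force: [0.3, 0.2, 0.7]
grip_width: 70.2
```

>>> {"op": "carry_out", "data": {
  "deltas": [
    {"fingers": 0, "tx": 0, "ty": 0, "tz": 0, "roll": 0},
    {"fingers": 0, "tx": 0, "ty": 0, "tz": 0, "roll": 0},
    {"fingers": 0, "tx": 0, "ty": 0, "tz": 0, "roll": 0},
    {"fingers": 0, "tx": 0, "ty": 0, "tz": 0, "roll": 0},
    {"fingers": 0, "tx": 0, "ty": 0, "tz": 0, "roll": 0},
    {"fingers": 0, "tx": 0, "ty": 0, "tz": 0, "roll": 0},
    {"fingers": 0, "tx": 0, "ty": 0, "tz": 0.8, "roll": 0},
    {"fingers": 0, "tx": 0, "ty": 0, "tz": 1, "roll": 0}
  ]
}}

```text
time_s: 42.05
ee_pos: [626.8, -251.2, 93.0]
eef_rot: [-180.0, -0.2, 141.9]
wrist_force: [0.5, -1.3, -0.2]
grip_width: 43.2
```

>>> {"op": "carry_out", "data": {
  "deltas": [
    {"fingers": 0, "tx": -0.239, "ty": 0.724, "tz": 0.1, "roll": 0.0195},
    {"fingers": 0, "tx": -0.239, "ty": 0.724, "tz": 0, "roll": 0.0195},
    {"fingers": 0, "tx": -0.239, "ty": 0.724, "tz": 0, "roll": 0.0195},
    {"fingers": 0, "tx": -0.239, "ty": 0.724, "tz": 0, "roll": 0.0195},
    {"fingers": 0, "tx": -0.239, "ty": 0.724, "tz": 0, "roll": 0.0195},
    {"fingers": 0, "tx": -0.239, "ty": 0.724, "tz": 0, "roll": 0.0195},
    {"fingers": 0, "tx": -0.239, "ty": 0.724, "tz": 0, "roll": 0.0195},
    {"fingers": 0, "tx": -0.239, "ty": 0.724, "tz": 0, "roll": 0.0195}
  ]
}}

```text
time_s: 43.05
ee_pos: [531.2, 39.2, 98.2]
eef_rot: [-180.0, -0.0, 170.1]
wrist_force: [0.4, 0.4, -1.0]
grip_width: 43.7
```

>>> {"op": "carry_out", "data": {
  "deltas": [
    {"fingers": 0, "tx": 0, "ty": 0, "tz": 0, "roll": 0},
    {"fingers": 0, "tx": 0, "ty": 0, "tz": -0.15, "roll": 0},
    {"fingers": 0, "tx": 0, "ty": 0, "tz": -0.15, "roll": 0},
    {"fingers": 0, "tx": 0, "ty": 0, "tz": -0.15, "roll": 0},
    {"fingers": 0, "tx": 0, "ty": 0, "tz": -0.05, "roll": 0},
    {"fingers": 0, "tx": 0, "ty": 0, "tz": 0, "roll": 0},
    {"fingers": 0, "tx": 0, "ty": 0, "tz": 0, "roll": 0},
    {"fingers": 0, "tx": 0, "ty": 0, "tz": 0, "roll": 0}
  ]
}}

```text
time_s: 44.05
ee_pos: [532.0, 38.0, 73.7]
eef_rot: [180.0, 0.0, 170.0]
wrist_force: [0.1, 0.3, -1.7]
grip_width: 43.5
```

>>> {"op": "carry_out", "data": {
  "deltas": [
    {"fingers": 0, "tx": 0, "ty": 0, "tz": -0.03, "roll": 0},
    {"fingers": 0, "tx": 0, "ty": 0, "tz": -0.03, "roll": 0},
    {"fingers": 0, "tx": 0, "ty": 0, "tz": -0.01, "roll": 0},
    {"fingers": 0, "tx": 0, "ty": 0, "tz": 0, "roll": 0},
    {"fingers": 0, "tx": 0, "ty": 0, "tz": 0, "roll": 0},
    {"fingers": 0, "tx": 0, "ty": 0, "tz": 0, "roll": 0},
    {"fingers": 0, "tx": 0, "ty": 0, "tz": 0, "roll": 0},
    {"fingers": 0, "tx": 0, "ty": 0, "tz": 0, "roll": 0}
  ]
}}

```text
time_s: 45.05
ee_pos: [531.9, 38.0, 70.0]
eef_rot: [-180.0, 0.0, 170.0]
wrist_force: [0.4, 0.5, -1.6]
grip_width: 43.9
```

>>> {"op": "carry_out", "data": {
  "deltas": [
    {"fingers": 0, "tx": 0, "ty": 0, "tz": -0.015, "roll": 0},
    {"fingers": 0, "tx": 0, "ty": 0, "tz": -0.01, "roll": 0},
    {"fingers": 0, "tx": 0, "ty": 0, "tz": 0, "roll": 0},
    {"fingers": 0, "tx": 0, "ty": 0, "tz": 0, "roll": 0},
    {"fingers": 0, "tx": 0, "ty": 0, "tz": 0, "roll": 0},
    {"fingers": 0, "tx": 0, "ty": 0, "tz": 0, "roll": 0},
    {"fingers": 0, "tx": 0, "ty": 0, "tz": 0, "roll": 0},
    {"fingers": 0, "tx": 0, "ty": 0, "tz": 0, "roll": 0}
  ]
}}

```text
time_s: 46.05
ee_pos: [531.8, 38.0, 68.8]
eef_rot: [-180.0, 0.0, 170.0]
wrist_force: [0.3, -0.3, -1.4]
grip_width: 43.4
```

>>> {"op": "carry_out", "data": {
  "deltas": [
    {"fingers": 0, "tx": 0, "ty": 0, "tz": -0.015, "roll": 0},
    {"fingers": 0, "tx": 0, "ty": 0, "tz": -0.01, "roll": 0},
    {"fingers": 0, "tx": 0, "ty": 0, "tz": 0, "roll": 0},
    {"fingers": 0, "tx": 0, "ty": 0, "tz": 0, "roll": 0},
    {"fingers": 0, "tx": 0, "ty": 0, "tz": 0, "roll": 0},
    {"fingers": 0, "tx": 0, "ty": 0, "tz": 0, "roll": 0},
    {"fingers": 0, "tx": 0, "ty": 0, "tz": 0, "roll": 0},
    {"fingers": 0, "tx": 0, "ty": 0, "tz": 0, "roll": 0}
  ]
}}

```text
time_s: 47.05
ee_pos: [532.0, 38.0, 68.3]
eef_rot: [180.0, 0.1, 170.0]
wrist_force: [-2.9, -0.0, 6.6]
grip_width: 43.9
```

>>> {"op": "carry_out", "data": {
  "deltas": [
    {"fingers": 0.52, "tx": 0, "ty": 0, "tz": 0, "roll": 0},
    {"fingers": 0.54, "tx": 0, "ty": 0, "tz": 0, "roll": 0},
    {"fingers": 0.56, "tx": 0, "ty": 0, "tz": 0, "roll": 0},
    {"fingers": 0.65, "tx": 0, "ty": 0, "tz": 0, "roll": 0},
    {"fingers": 0.75, "tx": 0, "ty": 0, "tz": 0, "roll": 0},
    {"fingers": 0.75, "tx": 0, "ty": 0, "tz": 0, "roll": 0},
    {"fingers": 0.75, "tx": 0, "ty": 0, "tz": 0.4, "roll": 0},
    {"fingers": 0.75, "tx": 0, "ty": 0, "tz": 0.8, "roll": 0}
  ]
}}

```text
time_s: 48.05
ee_pos: [531.1, 38.1, 127.1]
eef_rot: [-180.0, -0.2, 170.0]
wrist_force: [-0.0, 0.3, 1.3]
grip_width: 66.1
```

>>> {"op": "carry_out", "data": {
  "deltas": [
    {"fingers": 0.75, "tx": -0.3, "ty": -0.8, "tz": 0.4, "roll": -0.05},
    {"fingers": 0.75, "tx": -0.3, "ty": -0.8, "tz": 0, "roll": -0.05},
    {"fingers": 0.75, "tx": -0.3, "ty": -0.8, "tz": 0, "roll": -0.05},
    {"fingers": 0.75, "tx": -0.3, "ty": -0.8, "tz": 0, "roll": -0.05},
    {"fingers": 0.75, "tx": -0.3, "ty": -0.8, "tz": 0, "roll": -0.05},
    {"fingers": 0.75, "tx": -0.3, "ty": -0.8, "tz": 0, "roll": -0.05},
    {"fingers": 0.75, "tx": 0, "ty": 0, "tz": 0, "roll": -0.05},
    {"fingers": 0.75, "tx": 0, "ty": 0, "tz": 0, "roll": -0.05}
  ]
}}

```text
time_s: 49.05
ee_pos: [441.6, -202.5, 147.5]
eef_rot: [-180.0, -0.0, 97.6]
wrist_force: [0.5, 0.8, 1.0]
grip_width: 66.1
```

Run:
```python
from h import *
s=read_camera("side");c=read_camera("top");st=get_state();print(st["ee_pos"],st["eef_rot"])
H=np.zeros((560,800,3),np.uint8)
H[:,:400]=cv2.resize(s["img"][195:265,240:290,::-1],(400,560),interpolation=cv2.INTER_CUBIC)
H[:280,400:]=cv2.resize(c["img"][200:249,265:335,::-1],(400,280),interpolation=cv2.INTER_CUBIC)
H[280:,400:]=cv2.resize(c["img"][230:279,200:270,::-1],(400,280),interpolation=cv2.INTER_CUBIC)
cv2.imwrite("pics/p3.png",H)
# reddish stone by hue/sat against wood: wood is more saturated
im=c["img"].astype(int);sub=im[235:270,220:255];print(im[252,236],im[262,236],im[240,236],im[252,225])
for t in(30,40,50):print(t,mom(c,236,252,10,t,14))
print("stone4 pile");u,v=np.round(pix(c,np.array([532,38,86]))).astype(int);print(u,v,mom(c,u,v,86,120,14))
```

```text
[ 441.75514376 -202.0831771   147.50298316] [-1.79999185e+02  2.46104071e-04  9.78880014e+01]
[169 109  79] [168 109  79] [169 107  80] [165 106  78]
30 [446.  241.6   9.7 123.2 107.4]
40 [446.1 240.8   9.2 122.7 109.3]
50 [446.1 240.5  10.  122.4 109.7]
stone4 pile
290 225 [530.1  38.4 171.4  64.1  41.3]
```

View pics/p3.png

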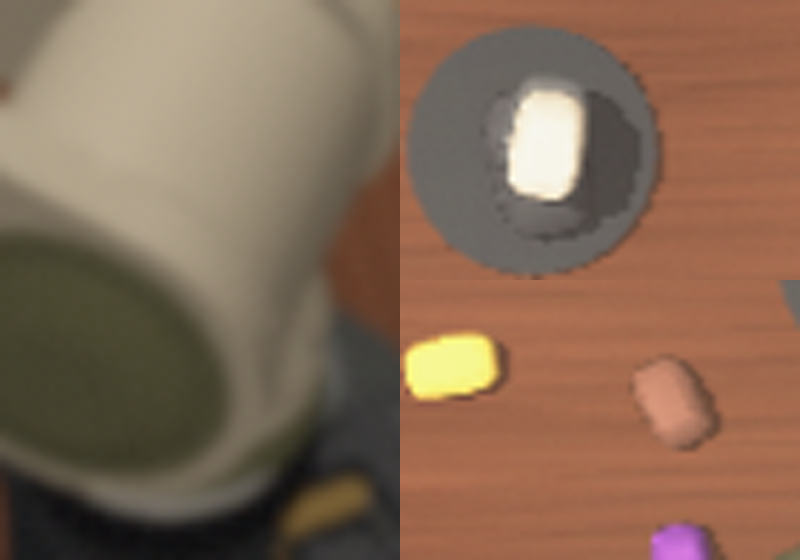

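Stone_4 sits on the pile (top crop (545,140)). The reddish stone has been knocked aside to about pixel (248,251), so I'm re-measuring it.

Run:
```python
from h import *
c=read_camera("top")
print(c["img"][251,248],c["img"][251,236],onz(c,248.1,251.35,10))
for t in(30,45,60,75):print(t,mom(c,248,251,10,t,13))
```

```text
[207 142 117] [164 107  78] [446.14351699 190.44750253  10.        ]
30 [449.6 199.5  28.3  41.1  24.5]
45 [448.6 198.4  28.1  45.3  26.8]
60 [448.8 198.3  22.4  48.2  29.3]
75 [448.7 198.4  28.9  52.2  32.3]
```

>>> {"op": "carry_out", "data": {
  "deltas": [
    {"fingers": 0.75, "tx": 0.0128, "ty": 0.793, "tz": 0, "roll": -0.0378},
    {"fingers": 0.75, "tx": 0.0128, "ty": 0.793, "tz": 0, "roll": -0.0378},
    {"fingers": 0.75, "tx": 0.0128, "ty": 0.793, "tz": 0, "roll": -0.0378},
    {"fingers": 0.75, "tx": 0.0128, "ty": 0.793, "tz": 0, "roll": -0.0378},
    {"fingers": 0.75, "tx": 0.0128, "ty": 0.793, "tz": 0, "roll": -0.0378},
    {"fingers": 0.75, "tx": 0.0128, "ty": 0.793, "tz": 0, "roll": -0.0378},
    {"fingers": 0.75, "tx": 0.0128, "ty": 0.793, "tz": 0, "roll": -0.0378},
    {"fingers": 0.75, "tx": 0.0128, "ty": 0.793, "tz": 0, "roll": -0.0378}
  ]
}}

```text
time_s: 50.2
ee_pos: [446.8, 116.7, 147.6]
eef_rot: [180.0, -0.0, 43.5]
wrist_force: [-0.0, -0.6, 0.3]
grip_width: 65.7
```

>>> {"op": "carry_out", "data": {
  "deltas": [
    {"fingers": 0.75, "tx": 0.0128, "ty": 0.793, "tz": 0, "roll": -0.0378},
    {"fingers": 0.75, "tx": 0.0128, "ty": 0.793, "tz": 0, "roll": -0.0378},
    {"fingers": 0.75, "tx": 0, "ty": 0, "tz": -0.48, "roll": 0},
    {"fingers": 0.75, "tx": 0, "ty": 0, "tz": -0.48, "roll": 0},
    {"fingers": 0.75, "tx": 0, "ty": 0, "tz": -0.48, "roll": 0},
    {"fingers": 0.75, "tx": 0, "ty": 0, "tz": 0, "roll": 0},
    {"fingers": 0.75, "tx": 0, "ty": 0, "tz": 0, "roll": 0},
    {"fingers": 0.75, "tx": 0, "ty": 0, "tz": 0, "roll": 0}
  ]
}}

```text
time_s: 51.2
ee_pos: [448.7, 194.6, 76.4]
eef_rot: [180.0, -0.1, 30.0]
wrist_force: [0.5, -0.6, 1.0]
grip_width: 66.4
```

Run:
```python
from h import *
s=read_camera("side");st=get_state();print(st["ee_pos"],st["eef_rot"])
u,v=np.round(pix(s,np.array([448,194,10]))).astype(int);print(u,v,s["img"][v-12:v+13:4,u-16:u+17:4].tolist()[3])
# reddish stone in side view: redder/lighter & less saturated than wood
im=s["img"][v-22:v+22,u-26:u+26].astype(int);hsv=cv2.cvtColor(s["img"],cv2.COLOR_RGB2HSV)[v-22:v+22,u-26:u+26]
m=((hsv[...,1]<135)&(im[...,0]>75)&(im[...,0]-im[...,1]>20)).astype(np.uint8)
m=cv2.morphologyEx(m,cv2.MORPH_OPEN,np.ones((3,3),np.uint8));n,l,S,C=cv2.connectedComponentsWithStats(m)
for i in range(1,n):
    if S[i,4]>20:print(S[i],C[i]+[u-26,v-22],onz(s,*(C[i]+[u-26,v-22]),12))
```

```text
[448.63876772 194.62448733  76.3108411 ] [ 1.79967140e+02 -8.83569655e-02  2.99614148e+01]
225 223 [[106, 65, 44], [109, 66, 45], [85, 54, 41], [89, 59, 46], [122, 82, 64], [113, 76, 60], [94, 59, 42], [110, 67, 45], [108, 66, 45]]
[ 17  16  17  13 164] [223.95731707 222.87804878] [445.98134615 194.73173629  12.        ]
```

The side view puts it at (446,195), which agrees. Gripping.

>>> {"op": "carry_out", "data": {
  "deltas": [
    {"fingers": 0.75, "tx": -0.02, "ty": 0, "tz": -0.4, "roll": 0},
    {"fingers": 0.75, "tx": 0, "ty": 0, "tz": -0.4, "roll": 0},
    {"fingers": 0.75, "tx": 0, "ty": 0, "tz": -0.4, "roll": 0},
    {"fingers": 0.75, "tx": 0, "ty": 0, "tz": -0.25, "roll": 0},
    {"fingers": 0.75, "tx": 0, "ty": 0, "tz": 0, "roll": 0},
    {"fingers": 0.75, "tx": 0, "ty": 0, "tz": 0, "roll": 0},
    {"fingers": 0, "tx": 0, "ty": 0, "tz": 0, "roll": 0},
    {"fingers": 0, "tx": 0, "ty": 0, "tz": 0, "roll": 0}
  ],
  "newtons": 20
}}

```text
time_s: 52.25
ee_pos: [447.4, 194.6, 3.4]
eef_rot: [180.0, -0.0, 29.9]
wrist_force: [-0.5, -0.8, 0.6]
grip_width: 48.4
```

>>> {"op": "carry_out", "data": {
  "deltas": [
    {"fingers": 0, "tx": 0, "ty": 0, "tz": 0, "roll": 0},
    {"fingers": 0, "tx": 0, "ty": 0, "tz": 0, "roll": 0},
    {"fingers": 0, "tx": 0, "ty": 0, "tz": 0, "roll": 0},
    {"fingers": 0, "tx": 0, "ty": 0, "tz": 0, "roll": 0},
    {"fingers": 0, "tx": 0, "ty": 0, "tz": 0, "roll": 0},
    {"fingers": 0, "tx": 0, "ty": 0, "tz": 0.8, "roll": 0},
    {"fingers": 0, "tx": 0, "ty": 0, "tz": 0.8, "roll": 0},
    {"fingers": 0, "tx": 0, "ty": 0, "tz": 0.8, "roll": 0}
  ]
}}

```text
time_s: 53.25
ee_pos: [447.0, 194.4, 123.9]
eef_rot: [-180.0, 0.0, 29.9]
wrist_force: [0.2, 0.6, -1.0]
grip_width: 37.7
```

Run:
```python
from h import *
c=read_camera("top");st=get_state();print(st["ee_pos"],st["grip_width"])
u,v=np.round(pix(c,np.array([531,38,86]))).astype(int)
for t in(90,120):print(u,v,mom(c,u,v,86,t,14))
print(c["img"][v-10:v+11:2,u,:].sum(1),c["img"][v,u-8:u+9:2].sum(1))
```

```text
[448.97526033 194.95265372 128.53415949] 37.77870786389656
290 225 [531.   37.9 174.2  61.4  38.8]
290 225 [530.8  38.2 174.1  62.6  41.6]
[459 673 707 726 728 728 726 727 725 701 254] [326 627 722 729 728 726 729 513 215]
```

>>> {"op": "carry_out", "data": {
  "deltas": [
    {"fingers": 0, "tx": 0.2095, "ty": -0.3915, "tz": 0, "roll": -0.0278},
    {"fingers": 0, "tx": 0.2095, "ty": -0.3915, "tz": 0, "roll": -0.0278},
    {"fingers": 0, "tx": 0.2095, "ty": -0.3915, "tz": 0, "roll": -0.0278},
    {"fingers": 0, "tx": 0.2095, "ty": -0.3915, "tz": 0, "roll": -0.0278},
    {"fingers": 0, "tx": 0.2095, "ty": -0.3915, "tz": 0, "roll": -0.0278},
    {"fingers": 0, "tx": 0.2095, "ty": -0.3915, "tz": 0, "roll": -0.0278},
    {"fingers": 0, "tx": 0.2095, "ty": -0.3915, "tz": 0, "roll": -0.0278},
    {"fingers": 0, "tx": 0.2095, "ty": -0.3915, "tz": 0, "roll": -0.0278}
  ]
}}

```text
time_s: 54.3
ee_pos: [531.2, 37.2, 122.4]
eef_rot: [180.0, 0.1, -10.3]
wrist_force: [0.6, -0.4, -0.8]
grip_width: 37.6
```

>>> {"op": "carry_out", "data": {
  "deltas": [
    {"fingers": 0, "tx": 0, "ty": 0, "tz": 0, "roll": 0},
    {"fingers": 0, "tx": 0, "ty": 0, "tz": -0.2, "roll": 0},
    {"fingers": 0, "tx": 0, "ty": 0, "tz": -0.2, "roll": 0},
    {"fingers": 0, "tx": 0, "ty": 0, "tz": -0.16, "roll": 0},
    {"fingers": 0, "tx": 0, "ty": 0, "tz": 0, "roll": 0},
    {"fingers": 0, "tx": 0, "ty": 0, "tz": 0, "roll": 0},
    {"fingers": 0, "tx": 0, "ty": 0, "tz": 0, "roll": 0},
    {"fingers": 0, "tx": 0, "ty": 0, "tz": 0, "roll": 0}
  ]
}}

```text
time_s: 55.3
ee_pos: [531.2, 37.9, 95.2]
eef_rot: [-180.0, -0.0, -10.1]
wrist_force: [0.0, -1.5, -0.2]
grip_width: 37.7
```

>>> {"op": "carry_out", "data": {
  "deltas": [
    {"fingers": 0, "tx": 0, "ty": 0, "tz": -0.03, "roll": 0},
    {"fingers": 0, "tx": 0, "ty": 0, "tz": -0.03, "roll": 0},
    {"fingers": 0, "tx": 0, "ty": 0, "tz": 0, "roll": 0},
    {"fingers": 0, "tx": 0, "ty": 0, "tz": 0, "roll": 0},
    {"fingers": 0, "tx": 0, "ty": 0, "tz": 0, "roll": 0},
    {"fingers": 0, "tx": 0, "ty": 0, "tz": 0, "roll": 0},
    {"fingers": 0, "tx": 0, "ty": 0, "tz": 0, "roll": 0},
    {"fingers": 0, "tx": 0, "ty": 0, "tz": 0, "roll": 0}
  ]
}}

```text
time_s: 56.3
ee_pos: [531.1, 37.9, 92.0]
eef_rot: [-180.0, -0.0, -10.1]
wrist_force: [-1.1, -0.2, 0.9]
grip_width: 37.5
```

>>> {"op": "carry_out", "data": {
  "deltas": [
    {"fingers": 0, "tx": 0, "ty": 0, "tz": -0.012, "roll": 0},
    {"fingers": 0, "tx": 0, "ty": 0, "tz": 0, "roll": 0},
    {"fingers": 0, "tx": 0, "ty": 0, "tz": 0, "roll": 0},
    {"fingers": 0, "tx": 0, "ty": 0, "tz": 0, "roll": 0},
    {"fingers": 0, "tx": 0, "ty": 0, "tz": 0, "roll": 0},
    {"fingers": 0, "tx": 0, "ty": 0, "tz": 0, "roll": 0},
    {"fingers": 0, "tx": 0, "ty": 0, "tz": 0, "roll": 0},
    {"fingers": 0, "tx": 0, "ty": 0, "tz": 0, "roll": 0}
  ]
}}

```text
time_s: 57.3
ee_pos: [531.2, 37.9, 91.7]
eef_rot: [-180.0, -0.0, -10.1]
wrist_force: [-1.1, -0.1, 4.6]
grip_width: 37.7
```

>>> {"op": "carry_out", "data": {
  "deltas": [
    {"fingers": 0.45, "tx": 0, "ty": 0, "tz": 0, "roll": 0},
    {"fingers": 0.47, "tx": 0, "ty": 0, "tz": 0, "roll": 0},
    {"fingers": 0.5, "tx": 0, "ty": 0, "tz": 0, "roll": 0},
    {"fingers": 0.6, "tx": 0, "ty": 0, "tz": 0, "roll": 0},
    {"fingers": 0.7, "tx": 0, "ty": 0, "tz": 0, "roll": 0},
    {"fingers": 0.7, "tx": 0, "ty": 0, "tz": 0, "roll": 0},
    {"fingers": 0.7, "tx": 0, "ty": 0, "tz": 0.3, "roll": 0},
    {"fingers": 0.7, "tx": 0, "ty": 0, "tz": 0.9, "roll": 0}
  ]
}}

```text
time_s: 58.3
ee_pos: [530.3, 38.0, 151.5]
eef_rot: [180.0, 0.2, -10.1]
wrist_force: [0.2, -0.2, 0.4]
grip_width: 61.5
```

>>> {"op": "carry_out", "data": {
  "deltas": [
    {"fingers": 0.7, "tx": 0, "ty": 0, "tz": 0.9, "roll": 0},
    {"fingers": 0.7, "tx": -0.6, "ty": 0.8, "tz": 0, "roll": 0},
    {"fingers": 0.7, "tx": -0.6, "ty": 0.8, "tz": 0, "roll": 0},
    {"fingers": 0.7, "tx": -0.6, "ty": 0.8, "tz": 0, "roll": 0},
    {"fingers": 0.7, "tx": -0.6, "ty": 0.8, "tz": 0, "roll": 0},
    {"fingers": 0.7, "tx": -0.6, "ty": 0.8, "tz": 0, "roll": 0},
    {"fingers": 0.7, "tx": -0.6, "ty": 0.8, "tz": 0, "roll": 0},
    {"fingers": 0.7, "tx": 0, "ty": 0, "tz": 0, "roll": 0}
  ]
}}

```text
time_s: 59.3
ee_pos: [349.3, 279.8, 197.5]
eef_rot: [-179.9, -0.0, -9.8]
wrist_force: [0.3, -0.8, 0.3]
grip_width: 61.6
```

Run:
```python
from h import *
s=read_camera("side");c=read_camera("top");st=get_state();print(st["ee_pos"],st["time_s"])
H=np.zeros((600,800,3),np.uint8)
H[:360,:400]=cv2.resize(s["img"][190:280,220:320,::-1],(400,360),interpolation=cv2.INTER_CUBIC)
H[:240,400:]=cv2.resize(c["img"][200:248,263:343,::-1],(400,240),interpolation=cv2.INTER_CUBIC)
H[240:,400:]=cv2.resize(s["img"][110:200,220:320,::-1],(400,360),interpolation=cv2.INTER_CUBIC)
H[360:,:240]=cv2.resize(c["img"][228:278,385:435,::-1],(240,240))
cv2.imwrite("pics/f.png",H)
a=cv2.imread("pics/top0.png").astype(int)[:,:,::-1]
for n,(u,v,w,h) in {"books":(120,243,65,55),"clock":(248,150,35,24),"glass":(412,183,32,28)}.items():
    print(n,np.abs(a[v:v+h,u:u+w]-c["img"][v:v+h,u:u+w]).mean())
```

```text
[351.16439791 278.04880191 197.18418425] 59.4
books 14.70051282051282
clock 0.9357142857142857
glass 1.3843005952380953
```

View pics/f.png

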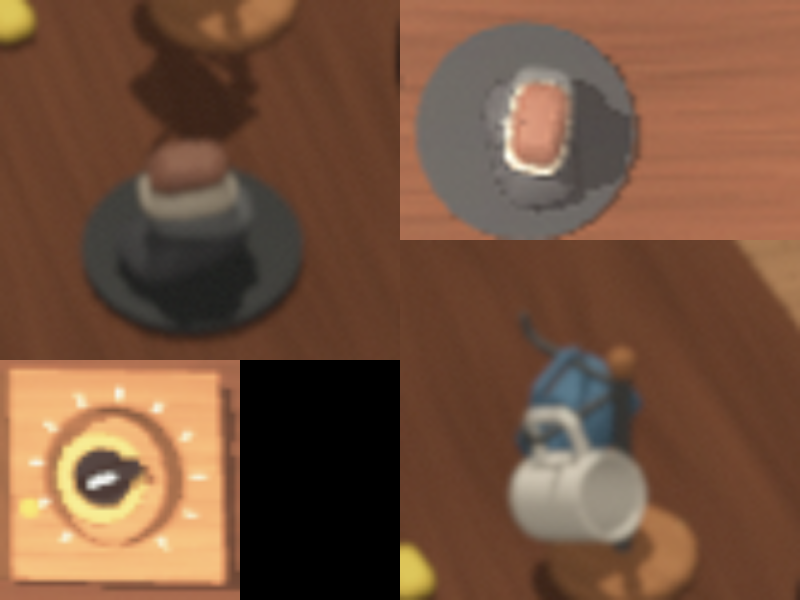

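The pile of four is upright and centred, the mug hangs on the hook, and the pointer aims at the amber dot. The clock and glass are unchanged. The books' patch differs between pictures; the arm may have cast a shadow there, and it never came near them. Handing in.

```bash
python3 -c "
from cell import *
print(job_done())"
```

```text
the job is handed in; nothing more can be done
None
```

I finished the bedside and handed the job in after about 59 s of robot time; the hand-in reports no verdict.

- **Mug:** it hangs by its handle on the free hook, in a different view from the one I placed it by.
- **Stones:** the charcoal, grey, cream and reddish stones are stacked largest to smallest, close to the slate's centre. In the last pictures they look flat and still, but I did not measure tilt or speed. The sand-brown stone was absent. The reddish stone had been knocked aside mid-run, so I located it again before picking it up.
- **Dimmer:** I turned it about 94°, leaving the gripper at 109.5° against a target of 109.6°. The last picture shows the pointer aimed at the amber dot.
- **Clock and glass:** comparing their image patches with the first picture showed no change.
- **Books:** the same check showed a difference of 14.7 grey levels, so it did not confirm them. The arm stood near that patch in the first picture and its shadow probably explains it, as the arm never went near the books. I did not check further.

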